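Close up a serviced street-lamp gear housing and set up its burn-in test

ROBOT

A 6-joint arm with a two-finger parallel gripper is mounted at the origin on the work surface. World frame = base frame: x ahead of the robot, y to its left, z up, the work surface at z = 0. Lengths are in m, angles in rad, forces in N, time in s.
With the tool pointing down it reaches from about 0.3 to 0.825 m from the base axis. Payload 5.4 kg.
Tool frame: the origin (TCP) lies at the very end of the fingers, on their centre line; the grasp point (between the pads) lies 19 mm behind it; z points along the fingers, y is the line along which they close (so a half turn about z gives the same grasp; the last joint's range is limited). The gripper opens to 92 mm and grips with 3 to 60 N. Pads are 20 mm wide; open, the fingers measure 128 mm over their backs; the gripper's body (75 mm by 189 mm) begins 69 mm behind the grasp point.
Start: joints at [-1.523, 0.158, 1.597, -0, 1.386, -0.21], TCP at [0.147, -0.556, 0.192] pointing down, gripper open.
Joint ranges: [-2.91, 2.91], [-0.94, 2.29], [0.18, 2.7], [-1.29, 4.43], [0.17, 2.64], [-3, 3]. Speed limits (rad/s): [2.57, 2.57, 3.14, 3.14, 3.14, 3.14].

INTERFACE

Orientations are given as a unit quaternion [x, y, z, w].
In Python, from plant import monitor, eyes, job gives the robot as it stands.
- The arm moves only by the shell command python3 -m handwheel 'ROWS' [OPENING] [FORCE]. ROWS is JSON, a list of rows, each a list of 2 entries, a list of its own where there are three numbers: the shift along the tool's x, y, z in cm, then the turn, a rotation vector about the tool's x, y, z in rad. A call has 1 to 12 rows; each row shifts and turns the commanded pose from where the row before left it, along the tool's axes as they then stand; what a row does not reach is not made up. A row lasts 1/8 s, in which the tool goes at most 62.5 mm and 10.7 degrees, less where a joint would pass 70% of its speed; a pose out of reach is approached as far as the arm can. A call is refused whole if a number of a shift passes 6.25 or a number of a turn 0.188, either way. A call with a gripper value outside its range is refused whole. OPENING is the opening, from -1 (shut) to 1 (fully open), set as the call begins (- or left out, the last holds). The fingers move at their own pace and stop on an object; FORCE is the grip in N (left out, the last holds). Time passes only in rows, so rows that do not move let the fingers close. It gives the time, the measured TCP pose, the force, the opening and the grip force at its end, in the units of the state.
- monitor.observe(): the state, without advancing time (a new reading comes with each control period).
- eyes.read_camera(name): name is "scene" or "side" or "wrist"; returns (picture, depth): 400x640x3 uint8, red, green, blue; 400x640 float32, m along the optical axis (not along the pixel's ray), 0 where there is no reading.
- eyes.get_calibration(name): a dict with "fov_y" (degrees; the focal length in pixels is half the picture's height over the tangent of half this angle, whatever the lens; pixels are square), "cx", "cy" (the principal point, pixels), "T" (4x4, takes a point from camera to world coordinates); the wrist camera has in their place "hand_eye" (4x4, takes a point from camera to tool coordinates, whose origin is the TCP and whose axes are the flange's). Camera axes: x right, y up, looking along -z (the intrinsics and any distortion apply to the point x, -y, -z); pixel columns grow to the right and rows downward; lengths in m; the calibration is good to about 2 mm. A picture is of the moment at which its call begins: read the wrist's pose just before it. get_calibration takes no time and is no camera call.
- job.job_done(): hands the job in; it is judged then, once.
The state is a dict: "clock": time; "qpos": joint angles; "dq": joint speeds; "joint_efforts": joint torques, N m; "eef_pos": TCP position; "eef_rot": TCP orientation; "ft_force": force on the tool from outside, world axes, zero at the start; "torque": the same for the moment, N m; "gripper_width": finger opening in m; "gripper_force": force on a finger pad.
Only numpy, scipy, OpenCV 4.12 (cv2) and the standard library are available. Lean on these libraries where they do the work, as an engineer would, in place of code of your own. Each camera call takes 0.05 s, during which the arm holds its last target. There are 200 camera calls.

TASK

Put every orange igniter block on the bench into the round aluminium gear housing, then set the white cover on the housing so that it is seated and level all round. Lean each white LED module, one end on the bench and the other up, side by side against the rail of the blue stand, and only when all of that is done push the red lever of the test supply all the way over, away from you. Leave the other things on the bench where they are.

Things in the scene. Friction and masses are not known exactly. Their poses are not given: they have to be found in the camera images.
- housing: (all sizes in mm) round open-topped gear housing of bare aluminium with a grey band, fixed to the bench (its place varies). Outer diameter 160 at the rim, wall 5, so the mouth is 150 across; 65 high, inner floor 5 above the bench. Origin: centre of its underside; z up
- cover: loose round white cover, diameter 168, 6 thick; under it a black plug (diameter 142, 6 deep) that drops into the housing's mouth; on top, at the centre, a black handle block 60 long (along x), 14 wide (y), 30 high. 42 high in all, about 0.3 kg. Origin: centre of the plug's underside, 59 above the bench when seated; z up through the handle
- igniter0: loose orange potted igniter block with a paper and black mark on top, 46 (x) by 30 (y) by 26 (z), about 0.11 kg; 2 to 4 of them are present. Origin: centre of its underside; z up as it lies
- igniter1: loose orange potted igniter block with a paper and black mark on top, 46 (x) by 30 (y) by 26 (z), about 0.11 kg; 2 to 4 of them are present. Origin: centre of its underside; z up as it lies
- igniter2: loose orange potted igniter block with a paper and black mark on top, 46 (x) by 30 (y) by 26 (z), about 0.11 kg; 2 to 4 of them are present. Origin: centre of its underside; z up as it lies
- igniter3: loose orange potted igniter block with a paper and black mark on top, 46 (x) by 30 (y) by 26 (z), about 0.11 kg; 2 to 4 of them are present. Origin: centre of its underside; z up as it lies
- led0: loose white LED module, a flat slab 140 (x) by 60 (y) by 14 (z), about 0.22 kg, its green board with yellow LEDs on the upper face; it lies flat on the bench; both are always present. Origin: centre of its underside (the face without LEDs)
- led1: loose white LED module, a flat slab 140 (x) by 60 (y) by 14 (z), about 0.22 kg, its green board with yellow LEDs on the upper face; it lies flat on the bench; both are always present. Origin: centre of its underside (the face without LEDs)
- stand: blue stand fixed to the bench: a steel rail, diameter 12, axis 100 above the bench, along the stand's y between posts at y = +-140 (14 wide). In front of it a foot bar on the bench, 12 high, from x = -50 to -40, keeps feet from sliding under. Origin: on the bench below the middle of the rail; x points away from the robot (modules lean from the -x side, feet before the foot bar)
- switch_tip (a point): tip of the red lever of the test supply, a small grey block fixed to the bench with a lever 80 long on it. The tip moves as the lever swings
- switch (a joint): angle of the lever: near 0 it leans towards the robot (off), 1.0 rad is its end stop, leaning away from the robot (on). Its tip swings about 75 along the +x direction (the block is never turned). It stays where it is left and takes only a small force
- tape: roll of black tape lying flat, diameter 90, 20 high; leave alone. Origin: centre of its underside
- tin: dark steel tin, diameter 64, 50 high; leave alone. Origin: centre of its underside
- pliers: pliers with red handles, lying flat, 160 by 45 by 14; leave alone. Origin: centre of its underside
Mind the look-alikes: they are no part of the job. There is more than one size of the part that bears switch_tip; the job needs the middle-sized.

How it is judged:
By the outcome, as a careful person would: the job done as asked, in the order asked, and still so for the second after the job is handed in, with the robot touching nothing.
Of igniter0, igniter1, igniter2, igniter3 only 2 to 4 are there at a start; the rules pass over those that are not, and their reading is None.
At some moment in a run one of igniter0, igniter1, igniter2, igniter3, cover may be knocked a few centimetres aside while the robot is not near it.
Once in a run the grip may slacken for a moment while it holds something.
It also fails if it takes over 210 s, if anything falls off the work surface, if the arm or the gripper's body presses on something with over 40 N, if the wrist force passes 120 N, or if a joint passes its speed limit or range.

## Working session

There is one attempt and no reset: what is moved stays moved. The work goes in short steps, Python scripts to look and compute and a shell command to move; the robot and the scene stay as the last step left them, time stands still between calls to the robot, and variables do not carry over. Pictures are saved under pics/ and viewed, at most 14 in all, crops included, and the job is handed in when it is done.

```bash
ls; mkdir -p pics; python3 - <<'E'
from plant import monitor, eyes, job
import cv2,numpy as np
print(monitor.observe())
for n in ("scene","side","wrist"):
    c=eyes.get_calibration(n); print(n,{k:(np.round(v,4).tolist() if hasattr(v,'shape') else v) for k,v in c.items()})
    p,d=eyes.read_camera(n); np.savez(f"{n}0.npz",p=p,d=d)
    cv2.imwrite(f"pics/{n}0.png",p[:,:,::-1])
E
```

```text
pics
{'clock': 0.0, 'qpos': array([-1.52309410e+00,  1.59028263e-01,  1.59821506e+00, -1.46250805e-05,
        1.38619087e+00, -2.10111011e-01]), 'dq': array([ 0.001431  ,  0.00142479,  0.00038551,  0.00163809, -0.00026881,
       -0.00092709]), 'joint_efforts': array([-1.20354372e-03, -3.85568011e+01, -3.22108841e+01,  7.01146270e-02,
        3.79370386e-02, -1.50519500e-04]), 'eef_pos': array([ 0.14654226, -0.55533162,  0.19133923]), 'eef_rot': array([ 9.91702446e-01,  1.28551196e-01,  6.75253597e-05, -9.18322604e-04]), 'ft_force': array([ 0.54956671, -0.21478993,  0.24478791]), 'torque': array([-0.0543713 ,  0.03094336, -0.00045469]), 'gripper_force': 0.0, 'gripper_width': 0.09184999429966303}
scene {'fov_y': 51.20394883831363, 'cx': 316.7773028840614, 'cy': 202.84967288231286, 'T': [[-0.7732, -0.4032, 0.4895, 0.9974], [0.6342, -0.4954, 0.5936, 0.5298], [0.0032, 0.7694, 0.6387, 0.7369], [0.0, 0.0, 0.0, 1.0]]}
side {'fov_y': 47.52053546223253, 'cx': 332.78254855232416, 'cy': 197.58148585091044, 'T': [[0.9983, 0.0489, -0.0315, 0.4651], [-0.0559, 0.6544, -0.7541, -1.0046], [-0.0163, 0.7545, 0.656, 0.9344], [0.0, 0.0, 0.0, 1.0]]}
wrist {'fov_y': 69.11909592578843, 'cx': 317.6703727964937, 'cy': 200.6908637145427, 'hand_eye': [[-0.0007, 0.9694, 0.2456, 0.0688], [1.0, 0.0009, -0.0008, -0.0003], [-0.0009, 0.2456, -0.9694, -0.1925], [0.0, 0.0, 0.0, 1.0]]}
```

View pics/scene0.png

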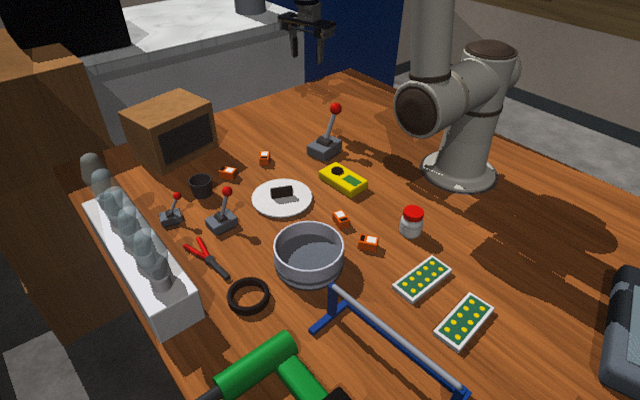

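View pics/side0.png

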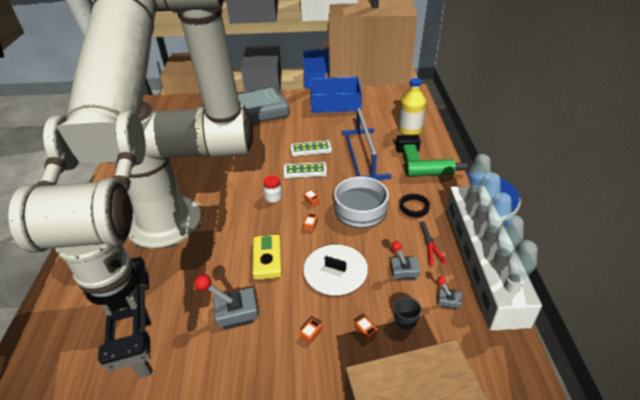

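Scene picture: the four orange igniters are at (229,173), (264,158), (341,219) and (369,241). The housing is at (309,255), the cover at (282,198), the LED modules at (422,279) and (465,321), and the rail runs from (333,290) to (462,390). There are three levers: (333,130) large, (224,210) medium and (172,210) small. Next I'll build a top-down map from both depth clouds.

```bash
cat > h.py <<'E'
import numpy as np, cv2
from scipy.spatial.transform import Rotation as R
from plant import monitor, eyes
def grab(n):
    s=monitor.observe(); p,d=eyes.read_camera(n); c=eyes.get_calibration(n)
    if n=="wrist":
        T=np.eye(4); T[:3,:3]=R.from_quat(s["eef_rot"]).as_matrix(); T[:3,3]=s["eef_pos"]; T=T@c["hand_eye"]
    else: T=np.array(c["T"])
    return p,d,c,T
def cloud(p,d,c,T):
    f=200/np.tan(np.radians(c["fov_y"]/2)); v,u=np.mgrid[:400,:640]
    P=np.stack([(u-c["cx"])/f*d,-(v-c["cy"])/f*d,-d],-1)
    W=P@T[:3,:3].T+T[:3,3]; W[d<=0]=np.nan
    return W
def ortho(Ws,ps,x0,x1,y0,y1,res,zmax=.3):
    H=int((x1-x0)/res);Wd=int((y1-y0)/res); im=np.zeros((H,Wd,3),np.uint8); z=np.full((H,Wd),np.nan)
    W=np.concatenate([w.reshape(-1,3) for w in Ws]); C=np.concatenate([p.reshape(-1,3) for p in ps])
    ok=(W[:,2]<zmax)&(W[:,0]>x0)&(W[:,0]<x1-1e-6)&(W[:,1]>y0)&(W[:,1]<y1-1e-6); W=W[ok];C=C[ok]
    o=np.argsort(W[:,2]);W=W[o];C=C[o]
    i=np.minimum(((x1-W[:,0])/res).astype(int),H-1); j=np.minimum(((y1-W[:,1])/res).astype(int),Wd-1)
    im[i,j]=C; z[i,j]=W[:,2]; return im,z
E
python3 - <<'E'
from h import *
g={n:grab(n) for n in("scene","side")}
W={n:cloud(*g[n]) for n in g}
for n in g:
    p=g[n][0]; hsv=cv2.cvtColor(p,cv2.COLOR_RGB2HSV)
    print(n,"table z",np.nanmedian(W[n][...,2][(hsv[...,0]<20)&(hsv[...,1]>90)&(abs(W[n][...,2])<.03)]))
    for nm,m in (("orange",(hsv[...,0]>5)&(hsv[...,0]<14)&(hsv[...,1]>200)&(hsv[...,2]>150)),("red",((hsv[...,0]<4)|(hsv[...,0]>176))&(hsv[...,1]>180)&(hsv[...,2]>110)),("green",(hsv[...,0]>45)&(hsv[...,0]<80)&(hsv[...,1]>110)),("blue",(hsv[...,0]>105)&(hsv[...,0]<125)&(hsv[...,1]>150))):
        k,l,s,_=cv2.connectedComponentsWithStats(cv2.morphologyEx(m.astype(np.uint8),cv2.MORPH_CLOSE,np.ones((3,3)))) 
        for a in range(1,k):
            if s[a,4]>25:
                q=W[n][l==a]; q=q[~np.isnan(q[:,0])]
                if len(q) and .1<np.median(q[:,0])<1 and abs(np.median(q[:,1]))<.8: print(nm,s[a].tolist(),"mid",((np.percentile(q,3,0)+np.percentile(q,97,0))/2).round(3),"ext",(np.percentile(q,97,0)-np.percentile(q,3,0)).round(3))
im,z=ortho(W.values(),[g[n][0] for n in g],.2,.9,-.55,.4,.0025)
im=cv2.resize(im,None,fx=2,fy=2,interpolation=0)
for a in range(2,9): cv2.putText(im,f"x{a/10}",(0,int((.9-a/10)/.00125)),0,.4,(255,0,255))
for a in range(-5,5): cv2.putText(im,f"y{a/10}",(int((.4-a/10)/.00125),10),0,.4,(255,0,255))
cv2.imwrite("pics/ortho.png",im[...,::-1])
E
```

```text
scene table z 0.0016137060340107867
orange [219, 166, 14, 8, 28] mid [ 0.568 -0.412  0.028] ext [0.027 0.038 0.004]
orange [333, 209, 16, 14, 70] mid [ 0.431 -0.051  0.018] ext [0.05  0.045 0.025]
orange [358, 234, 21, 12, 82] mid [0.444 0.054 0.027] ext [0.045 0.044 0.005]
red [331, 103, 9, 8, 56] mid [ 0.206 -0.345  0.144] ext [0.022 0.02  0.017]
red [223, 187, 7, 7, 45] mid [ 0.655 -0.235  0.107] ext [0.015 0.013 0.013]
red [173, 192, 6, 6, 27] mid [ 0.748 -0.331  0.08 ] ext [0.013 0.011 0.008]
red [403, 205, 21, 14, 218] mid [0.325 0.084 0.07 ] ext [0.041 0.041 0.007]
red [183, 237, 26, 21, 183] mid [ 0.773 -0.191  0.014] ext [0.039 0.065 0.006]
green [344, 176, 17, 10, 86] mid [ 0.318 -0.141  0.033] ext [0.024 0.042 0.005]
green [398, 259, 49, 38, 546] mid [0.424 0.207 0.016] ext [0.116 0.041 0.005]
green [439, 296, 50, 49, 789] mid [0.446 0.334 0.016] ext [0.116 0.045 0.005]
green [212, 330, 117, 70, 3901] mid [0.833 0.207 0.042] ext [0.137 0.125 0.032]
blue [333, 300, 138, 100, 867] mid [0.601 0.291 0.052] ext [0.058 0.288 0.096]
blue [309, 311, 24, 24, 183] mid [0.677 0.154 0
[... 457 characters left out ...]
d [428, 243, 18, 22, 174] mid [ 0.77  -0.193  0.012] ext [0.038 0.067 0.01 ]
red [195, 274, 16, 17, 198] mid [ 0.2   -0.355  0.141] ext [0.028 0.024 0.022]
red [438, 277, 7, 7, 40] mid [ 0.745 -0.337  0.079] ext [0.014 0.013 0.01 ]
green [402, 143, 54, 33, 978] mid [0.829 0.207 0.04 ] ext [0.143 0.151 0.038]
green [262, 237, 9, 12, 106] mid [ 0.316 -0.14   0.032] ext [0.023 0.041 0.006]
blue [304, 50, 57, 62, 2326] mid [ 0.538  0.966 -0.008] ext [0.21  0.761 0.178]
blue [411, 78, 10, 8, 66] mid [ 1.057  1.366 -0.266] ext [0.503 1.897 0.938]
blue [343, 118, 21, 58, 125] mid [0.605 0.301 0.031] ext [0.061 0.256 0.048]
blue [371, 155, 19, 24, 109] mid [0.668 0.148 0.051] ext [0.056 0.014 0.088]
```

View pics/ortho.png

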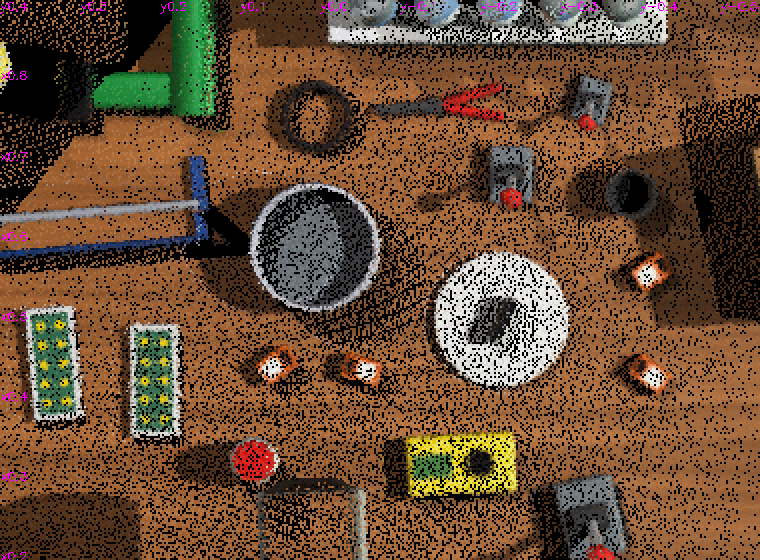

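The top-down map is clean. The middle-sized lever has its tip at map (511,198), which is x≈0.653, y≈-0.24, z≈0.106. The large one is at (600,552) and the small one at (588,122). Next are precise poses, plus one crop to confirm the levers.

```bash
cat > loc.py <<'E'
from h import *
def scan(cams=("scene","side"),k=1):
    Ws=[];Cs=[]
    for n in cams:
        for _ in range(k):
            g=grab(n); w=cloud(*g); w[...,2]-=.0015 if n!="wrist" else 0; Ws.append(w.reshape(-1,3)); Cs.append(g[0].reshape(-1,3))
    W=np.concatenate(Ws);C=np.concatenate(Cs); ok=~np.isnan(W[:,0]); return W[ok],C[ok]
def top(W,c,r,z0,z1,cl=None):
    m=(np.hypot(*(W[:,:2]-c).T)<r)&(W[:,2]>z0)&(W[:,2]<z1); return W[m]
def rect(Q):
    # drop sparse outliers, then min area rectangle -> centre, sides, yaw of the long side
    from scipy.spatial import cKDTree
    t=cKDTree(Q[:,:2]); n=np.array([len(a) for a in t.query_ball_point(Q[:,:2],.004)]); Q=Q[n>=max(2,.3*np.median(n))]
    (cx,cy),(a,b),ang=cv2.minAreaRect((Q[:,:2]*1000).astype(np.float32)); ang=np.radians(ang)
    if a<b: a,b=b,a; ang+=np.pi/2
    ang=(ang+np.pi/2)%np.pi-np.pi/2
    return np.round([cx,cy,a,b,np.degrees(ang),np.median(Q[:,2])*1000,len(Q)],1).tolist()
def circ(Q):
    A=np.c_[2*Q[:,:2],np.ones(len(Q))]; 
    for _ in range(4):
        s=np.linalg.lstsq(A,(Q[:,:2]**2).sum(1),rcond=None)[0]; r=np.sqrt(s[2]+s[0]**2+s[1]**2)
        e=abs(np.hypot(*(Q[:,:2]-s[:2]).T)-r); k=e<max(.004,2*np.median(e)); Q=Q[k];A=A[k]
    return (s[:2]*1000).round(1).tolist(),round(r*1000,1),len(Q)
E
python3 - <<'E'
from loc import *
W,C=scan(k=2)
for c in ((.434,-.415),(.56,-.412),(.434,-.05),(.441,.057)): print("ign",rect(top(W,c,.042,.02,.034)))
for c in ((.42,.208),(.44,.334)): print("led",rect(top(W,c,.085,.009,.022)))
Q=top(W,(.593,.006),.1,.058,.07); print("housing",circ(Q)," mid",((Q.min(0)+Q.max(0))/2).round(3),(Q.max(0)-Q.min(0)).round(3))
Q=top(W,(.497,-.209),.1,.006,.018); print("cover",rect(Q)); H=cv2.convexHull((Q[:,:2]*1000).astype(np.float32)); print(cv2.minEnclosingCircle(H))
print("handle",rect(top(W,(.497,-.209),.06,.034,.05)))
Q=top(W,(.63,.29),.2,.09,.115);Q=Q[(Q[:,0]>.58)&(Q[:,0]<.66)]; print("rail",rect(Q),np.percentile(Q[:,2],95))
b=(C[:,2].astype(int)>1.5*C[:,0])&(C[:,2]>60)
Q=top(W[b],(.59,.29),.25,.004,.02);Q=Q[(Q[:,0]<.61)]; print("foot bar",rect(Q), np.polyfit(Q[:,1],Q[:,0],1))
Q=top(W[b],(.67,.15),.09,.004,.1); print("post",rect(Q))
for c in ((.7,-.24),(.79,-.34),(.2,-.33)): print("sw block",rect(top(W,c,.055,.015,.045)), "knob",((C[:,0]>110)&(C[:,1]<50)).sum() and (lambda q:(q.mean(0).round(3),q.max(0).round(3),q.min(0).round(3)))(top(W[(C[:,0]>110)&(C[:,1]<60)],c,.1,.06,.2)))
p=np.load("side0.npz")["p"][225:315,180:480]; q=np.load("scene0.npz")["p"][90:240,150:350]
cv2.imwrite("pics/lev.png",np.hstack([cv2.resize(p,(640,192)),])[...,::-1]); 
E
```

```text
ign [432.8, -412.3, 48.9, 32.3, 52.3, 25.8, 690.0]
ign [560.3, -416.3, 48.1, 34.5, -58.0, 25.8, 730.0]
ign [438.3, -51.9, 48.3, 32.2, 74.7, 26.1, 578.0]
ign [444.2, 53.3, 49.3, 33.4, -55.2, 26.1, 603.0]
led [424.2, 207.4, 142.2, 64.9, 0.8, 14.2, 3674.0]
led [445.3, 332.2, 143.0, 64.2, 5.4, 14.2, 4345.0]
housing ([590.7, 6.6], np.float64(77.1), 1806)  mid [0.591 0.007 0.064] [0.16  0.164 0.011]
cover [500.1, -226.0, 168.5, 166.7, -6.8, 12.2, 7832.0]
((498.29241943359375, -217.5701904296875), 92.55428314208984)
handle [500.3, -227.1, 60.4, 18.2, -25.8, 40.7, 475.0]
rail [633.6, 288.7, 296.2, 15.9, -85.5, 104.1, 2898.0] 0.10702552772179647
foot bar [486.8, 286.0, 292.7, 245.5, -89.9, 13.3, 2711.0] [0.00720227 0.50565241]
post [668.7, 150.3, 170.1, 60.3, -18.2, 12.2, 1067.0]
sw block [681.7, -239.4, 72.2, 53.5, 0.8, 26.2, 1739.0] knob (array([ 0.658, -0.245,  0.103]), array([ 0.749, -0.225,  0.115]), array([ 0.639, -0.332,  0.075]))
sw block [774.6, -340.7, 54.4, 42.7, -15.0, 20.5, 1095.0] knob (array([ 0.746, -0.334,  0.078]), array([ 0.756, -0.324,  0.085]), array([ 0.736, -0.343,  0.068]))
sw block [229.8, -342.4, 72.0, 56.0, -77.6, 36.4, 955.0] knob (array([ 0.202, -0.353,  0.142]), array([ 0.217, -0.334,  0.153]), array([ 0.181, -0.368,  0.119]))
```

View pics/lev.png

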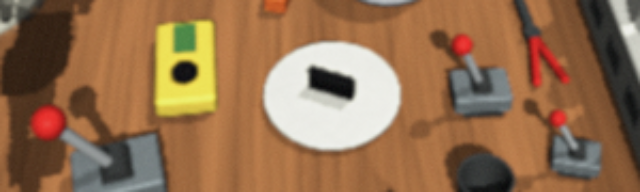

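The crop shows the three levers, with knobs at crop (48,122) large, (462,45) middle and (558,118) small. The middle one fits: it is not the one beside the robot, and its knob height of 0.106 suits an 80 mm lever. Starting with the igniters.

```bash
cat > plan.py <<'E'
import sys; from h import *
def plan(x,y,z,psi,sym=True,tilt=None):
    s=monitor.observe(); R0=R.from_quat(s["eef_rot"]); best=None
    for a in ([0,180,-180] if sym else [0]):
        p=(psi+a+180)%360-180; Rt=R.from_euler("z",p,degrees=True)*R.from_euler("x",180,degrees=True)
        q6=np.degrees(s["qpos"][5]); q1=np.degrees(np.arctan2(y,x)); q=(q1-p+90+180)%360-180
        if best is None or abs(q-q6)<best[0]: best=(abs(q-q6),p,Rt,q)
    _,p,Rt,q=best
    rv=(R0.inv()*Rt).as_rotvec(); sh=Rt.inv().apply(np.array([x,y,z])/1000-s["eef_pos"])*100
    print("t %.1f tcp"%s["clock"],(s["eef_pos"]*1000).round(1),"w %.1f F %.1f"%(s["gripper_width"]*1000,s["gripper_force"]),"| psi %.0f q6 %.0f turn"%(p,q),rv.round(3),"shift cm",sh.round(2),"nrows",int(np.ceil(max(abs(rv).max()/.18,.0))),int(np.ceil(np.linalg.norm(sh)/5)))
if __name__=="__main__": plan(*map(float,sys.argv[1:5]))
E
python3 plan.py 433 -412 60 52.3
```

```text
t 0.5 tcp [ 146.6 -555.9  192.2] w 91.7 F 0.0 | psi 52 q6 -6 turn [-0.    -0.    -0.655] shift cm [28.9  13.86 13.22] nrows 4 7
```

```bash
python3 -m handwheel '[[[0,0,0],[0,0,-0.164]],[[0,0,0],[0,0,-0.164]],[[0,0,0],[0,0,-0.164]],[[0,0,0],[0,0,-0.163]],[[4.1,2,1],[0,0,0]],[[4.1,2,1],[0,0,0]],[[4.1,2,2],[0,0,0]],[[4.1,2,2],[0,0,0]],[[4.1,2,2],[0,0,0]],[[4.1,2,2.6],[0,0,0]],[[4.3,1.9,2.6],[0,0,0]],[[0,0,0],[0,0,0]]]' 0.4 20; python3 plan.py 433 -412 5 52.3
```

```text
clock: 1.95
eef_pos: [0.4343, -0.4088, 0.0576]
eef_rot: [0.897, 0.443, -0.0, -0.003]
ft_force: [-0.3, 0.0, -1.4]
gripper_width: 0.0643
gripper_force: 0.0
t 1.9 tcp [ 434.3 -408.8   57.6] w 64.3 F 0.0 | psi 52 q6 -6 turn [-0.005 -0.002  0.004] shift cm [-0.33  0.1   5.26] nrows 1 2
```

```bash
python3 -m handwheel '[[[-0.3,0.1,2.6],[0,0,0]],[[0,0,2.6],[0,0,0]],[[0,0,0],[0,0,0]]]'; python3 -m handwheel '[[[0,0,0],[0,0,0]],[[0,0,0],[0,0,0]],[[0,0,0],[0,0,0]],[[0,0,0],[0,0,0]],[[0,0,-5],[0,0,0]],[[0,0,-5],[0,0,0]],[[0,0,-3],[0,0,0]],[[0,0,0],[0,0,0]]]' -1 20; python3 plan.py 573 -17 130 90
```

```text
clock: 2.33
eef_pos: [0.4306, -0.4146, 0.0069]
eef_rot: [0.898, 0.44, -0.0, -0.002]
ft_force: [-0.6, 0.6, 0.0]
gripper_width: 0.0643
gripper_force: 0.0
clock: 3.32
eef_pos: [0.4336, -0.4171, 0.1416]
eef_rot: [0.898, 0.441, 0.0, 0.003]
ft_force: [0.3, 0.3, 0.1]
gripper_width: 0.0003
gripper_force: 0.0
t 3.3 tcp [ 433.6 -417.1  141.6] w 0.3 F 0.0 | psi 90 q6 -2 turn [ 0.005  0.004 -0.658] shift cm [40.01 13.94  1.16] nrows 4 9
```

The fingers closed on nothing. Rescanning.

```bash
cat > ign.py <<'E'
from loc import *
W,C=scan()
hs=cv2.cvtColor(C[None],cv2.COLOR_RGB2HSV)[0]
m=(hs[:,0]>4)&(hs[:,0]<14)&(hs[:,1]>190)&(hs[:,2]>130)&(W[:,2]>.008)&(W[:,2]<.034)&(W[:,0]>.28)&(W[:,0]<.8)&(abs(W[:,1])<.6)
Q=W[m]; from scipy.cluster.hierarchy import fclusterdata
l=fclusterdata(Q[:,:2],.02,"distance")
for a in range(1,l.max()+1):
    if (l==a).sum()>15:
        c=Q[l==a][:,:2]; c=(c.min(0)+c.max(0))/2; T=top(W,c,.045,.019,.034)
        print("ign",(l==a).sum(),rect(T) if len(T)>20 else c)
np.savez("last.npz",W=W,C=C)
E
python3 ign.py; python3 - <<'E'
from h import *
p=grab("wrist")[0]; cv2.imwrite("pics/w1.png",p[...,::-1])
E
```

```text
ign 28 [444.4, 53.3, 45.7, 32.9, -55.1, 25.8, 202.0]
ign 87 [560.2, -414.9, 46.2, 34.5, -56.2, 25.8, 378.0]
ign 171 [432.9, -412.7, 48.6, 30.6, 53.1, 26.0, 349.0]
```

View pics/w1.png

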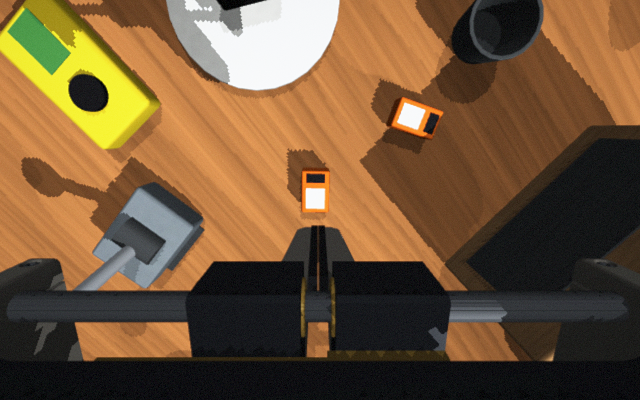

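The wrist view shows the igniter still under the tip at (315,190), so the lift began before the fingers had closed. I'll regrasp and wait longer.

```bash
python3 -m handwheel '[[[0,0,0],[0,0,0]],[[0,0,0],[0,0,0]],[[0,0,0],[0,0,0]],[[0,0,0],[0,0,0]],[[0,0,0],[0,0,0]],[[0,0,0],[0,0,0]]]' 0.3 20;python3 plan.py 433 -412 5 52.7
```

```text
clock: 4.22
eef_pos: [0.4323, -0.4153, 0.1383]
eef_rot: [0.898, 0.441, -0.0, 0.0]
ft_force: [0.2, -0.1, -0.3]
gripper_width: 0.0582
gripper_force: 0.0
t 4.2 tcp [ 432.3 -415.3  138.3] w 58.2 F 0.0 | psi 53 q6 -6 turn [ 0.     0.    -0.007] shift cm [ 0.31 -0.14 13.33] nrows 1 3
```

```bash
python3 -m handwheel '[[[0.3,-0.1,4.3],[0,0,0]],[[0,0,4.5],[0,0,0]],[[0,0,4.5],[0,0,0]],[[0,0,0],[0,0,0]],[[0,0,0],[0,0,0]]]'; python3 -m handwheel '[[[0,0,0],[0,0,0]],[[0,0,0],[0,0,0]],[[0,0,0],[0,0,0]],[[0,0,0],[0,0,0]],[[0,0,0],[0,0,0]],[[0,0,0],[0,0,0]],[[0,0,0],[0,0,0]],[[0,0,0],[0,0,0]]]' -1 20
```

```text
clock: 4.85
eef_pos: [0.4341, -0.4135, 0.0072]
eef_rot: [0.898, 0.441, 0.0, 0.001]
ft_force: [0.7, 0.1, 1.0]
gripper_width: 0.0597
gripper_force: 0.0
clock: 5.85
eef_pos: [0.4333, -0.4123, 0.0053]
eef_rot: [0.898, 0.441, -0.0, -0.0]
ft_force: [-0.2, 0.5, -0.3]
gripper_width: 0.0002
gripper_force: 0.0
```

```bash
python3 - <<'E'
from h import *
g=grab("wrist"); p=g[0]; cv2.imwrite("pics/w2.png",p[...,::-1]); W=cloud(*g)
hs=cv2.cvtColor(p,cv2.COLOR_RGB2HSV)
m=(hs[...,0]>4)&(hs[...,0]<14)&(hs[...,1]>190)&(hs[...,2]>130)&(W[...,2]>.012)&(W[...,2]<.06)
k,l,s,c=cv2.connectedComponentsWithStats(m.astype(np.uint8))
for a in range(1,k):
    if s[a,4]>40: print(c[a],s[a,4],np.nanmedian(W[l==a],0))
E
python3 ign.py
```

```text
[489.87741047 120.7768595 ] 726 [ 0.55646765 -0.41748483  0.02558611]
[304.28501229 214.39312039] 407 [ 0.43508044 -0.39404187  0.02583253]
ign 90 [443.8, 53.2, 46.4, 32.2, -55.8, 26.0, 203.0]
ign 86 [560.3, -415.6, 47.8, 33.2, -53.7, 25.8, 368.0]
ign 115 [433.2, -412.8, 49.4, 29.2, 48.8, 25.9, 213.0]
```

View pics/w2.png

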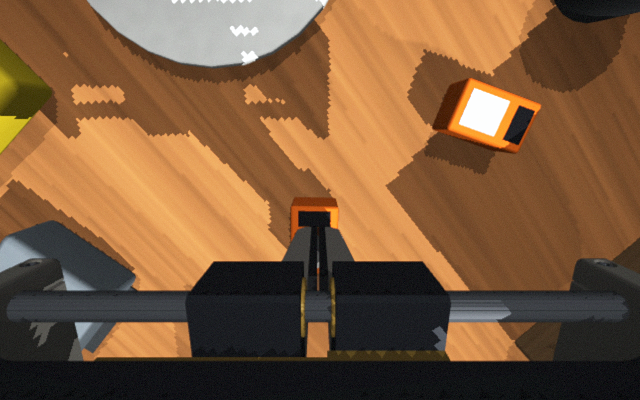

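```bash
python3 - <<'E'
from h import *
g=grab("wrist"); W=cloud(*g); s=monitor.observe()
Tl=R.from_quat(s["eef_rot"]).inv()
for r in range(200,262,4):
    q=W[r,317]; q2=W[r,300]; print(r,((Tl.apply(q-s["eef_pos"]))*1000).round(1),(Tl.apply(q2-s["eef_pos"])*1000).round(1),g[0][r,317],g[0][r,300])
print(s["eef_pos"],s["qpos"])
cv2.imwrite("pics/w2c.png",cv2.resize(g[0][180:270,240:400,::-1],(640,360)))
E
```

```text
200 [22.4 -0.6 -7.1] [ 22.5 -11.7  -7.4] [119  49  11] [122  52  13]
204 [ 22.3  -0.6 -17.1] [ 22.2 -11.2 -16.6] [125  54  12] [128  57  20]
208 [ 21.   -0.6 -21.6] [ 20.7 -11.  -20.4] [198  91  27] [193  83  18]
212 [ 18.4  -0.6 -21.6] [ 18.5 -11.  -21.7] [24 22 23] [14 13 19]
216 [ 15.8  -0.6 -21.4] [ 15.7 -11.1 -21.1] [20 21 27] [16 19 17]
220 [ 13.3  -0.6 -21.7] [ 13.2 -11.1 -21.4] [21 20 23] [16 17 16]
224 [ 10.6  -0.6 -21.4] [ 10.2 -11.2 -20.3] [16 14 19] [15 16 16]
228 [ 10.1  -0.6 -27.2] [  9.4 -10.9 -25.2] [39 26 15] [130  73  45]
232 [ 10.3  -0.5 -34.8] [ 10.1 -10.4 -34. ] [40 25 22] [67 64 62]
236 [ 10.3  -0.5 -41.2] [  9.7 -10.1 -39.5] [34 36 35] [67 63 63]
240 [ 10.5  -0.5 -47.4] [ 10.1  -9.7 -46.5] [35 34 35] [68 65 66]
244 [ 10.5  -0.5 -52.9] [ 10.6  -9.3 -53. ] [35 35 35] [67 62 60]
248 [ 10.1  -0.5 -57. ] [ 10.5  -9.  -58. ] [37 40 39] [69 64 64]
252 [  9.9  -0.5 -61.5] [ 10.2  -8.8 -62.1] [68 66 67] [63 62 59]
256 [ 10.3  -0.5 -66.9] [ 10.3  -8.5 -66.8] [73 72 73] [67 66 61]
260 [ 10.5  -0.5 -71.4] [ 10.3  -8.2 -71. ] [67 66 65] [65 64 57]
[ 0.43328948 -0.41232161  0.00528409] [-9.62449744e-01  4.26077435e-01  1.66523867e+00  2.76530935e-05
  1.05030684e+00 -3.04437255e-01]
```

View pics/w2c.png

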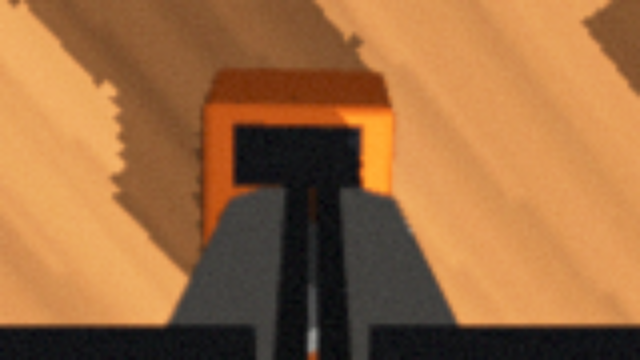

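The finger ends look about 20 mm short of the reported TCP. I'll check in free air, with both the wrist and the fixed cameras.

```bash
python3 -m handwheel '[[[0,0,-5],[0,0,0]],[[0,0,-5],[0,0,0]],[[0,0,0],[0,0,0]],[[0,0,0],[0,0,0]]]' 0.3; python3 - <<'E'
from loc import *
s=monitor.observe(); Tl=R.from_quat(s["eef_rot"]).inv(); print(s["eef_pos"])
for n in ("wrist","scene","side"):
    g=grab(n); W=cloud(*g).reshape(-1,3); W=W[~np.isnan(W[:,0])]; L=Tl.apply(W-s["eef_pos"])*1000
    m=(abs(L[:,0])<14)&(abs(L[:,1])<60)&(L[:,2]<40)&(L[:,2]>-80); q=L[m]
    print(n,len(q),"max z",np.sort(q[:,2])[-12:].round(1)); 
    for a in range(-60,20,6):
        k=q[(q[:,2]>a)&(q[:,2]<=a+6)]
        if len(k): print(a,len(k),k.min(0).round(0),k.max(0).round(0))
    cv2.imwrite(f"pics/fin_{n}.png",g[0][...,::-1])
E
```

```text
clock: 6.55
eef_pos: [0.433, -0.4119, 0.1046]
eef_rot: [0.898, 0.441, -0.0, -0.0]
ft_force: [0.2, 0.6, -0.3]
gripper_width: 0.0385
gripper_force: 0.0
[ 0.43297755 -0.41191944  0.10460857]
wrist 3378 max z [-22.5 -22.5 -22.4 -22.3 -22.2 -22.1 -22.  -21.8 -21.7 -21.7 -21.6 -21.6]
-60 399 [-10. -35. -60.] [ 12.  34. -54.]
-54 321 [-10. -34. -54.] [ 11.  33. -48.]
-48 289 [-10. -33. -48.] [ 11.  33. -42.]
-42 256 [-10. -33. -42.] [ 11.  32. -36.]
-36 214 [-10. -32. -36.] [ 11.  32. -30.]
-30 185 [-10. -31. -30.] [ 11.  31. -24.]
-24 55 [-10. -28. -24.] [ 11.  28. -22.]
scene 203 max z [-28.9 -28.4 -28.3 -27.9 -26.6 -25.8 -24.6 -24.3 -23.9 -23.8 -23.7 -23.7]
-60 20 [  0. -34. -60.] [ 13.  38. -54.]
-54 23 [  3. -34. -54.] [ 12.  39. -48.]
-48 18 [  6. -33. -48.] [ 11.  36. -42.]
-42 23 [ -9. -33. -42.] [ 12.  36. -36.]
-36 19 [ -8. -32. -36.] [ 13.  34. -30.]
-30 14 [  0. -32. -30.] [ 11.  35. -24.]
-24 4 [  6. -26. -24.] [  8.  30. -24.]
side 328 max z [-25.2 -24.8 -24.3 -24.2 -24.1 -23.4 -23.1 -22.8 -21.8 -21.6 -21.1 -20.8]
-60 34 [-10. -39. -60.] [ 12.  39. -55.]
-54 43 [-10. -36. -54.] [  9.  39. -48.]
-48 31 [-10. -36. -47.] [ 11.  38. -42.]
-42 35 [-12. -34. -42.] [  9.  38. -36.]
-36 30 [-10. -35. -36.] [  9.  37. -30.]
-30 27 [-10. -33. -30.] [ 10.  36. -24.]
-24 7 [ -9. -34. -23.] [  5.  28. -21.]
```

All three cameras agree: the real finger ends are 22 mm short of the reported TCP. From here on I'll use tip z = reported z + 22 mm. Grasping with the tip at 5 mm means a reported z of -17.

```bash
python3 -m handwheel '[[[0,0,4],[0,0,0]],[[0,0,4],[0,0,0]],[[0,0,2],[0,0,0]],[[0,0,1.2],[0,0,0]],[[0,0,1],[0,0,0]],[[0,0,0],[0,0,0]],[[0,0,0],[0,0,0]]]'; python3 -m handwheel '[[[0,0,0],[0,0,0]],[[0,0,0],[0,0,0]],[[0,0,0],[0,0,0]],[[0,0,0],[0,0,0]],[[0,0,0],[0,0,0]],[[0,0,0],[0,0,0]]]' -1 20
```

```text
clock: 7.58
eef_pos: [0.4339, -0.4131, -0.0156]
eef_rot: [0.898, 0.441, 0.0, 0.001]
ft_force: [-0.5, -0.1, -0.1]
gripper_width: 0.0595
gripper_force: 0.0
clock: 8.32
eef_pos: [0.4332, -0.4123, -0.0166]
eef_rot: [0.898, 0.441, -0.0, -0.0]
ft_force: [-0.6, 1.3, 2.4]
gripper_width: 0.0299
gripper_force: 20.0
```

```bash
python3 -m handwheel '[[[0,0,-3],[0,0,0]],[[0,0,-4],[0,0,0]],[[0,0,-4],[0,0,0]],[[0,0,-4],[0,0,0]],[[0,0,0],[0,0,-0.164]],[[0,0,0],[0,0,-0.164]],[[0,0,0],[0,0,-0.164]],[[0,0,0],[0,0,-0.164]],[[0,0,0],[0,0,0]]]' ; python3 plan.py 573 -17 130 90
```

```text
clock: 9.45
eef_pos: [0.4332, -0.4122, 0.1328]
eef_rot: [0.708, 0.706, 0.0, -0.0]
ft_force: [-0.6, -0.5, -0.4]
gripper_width: 0.0298
gripper_force: 20.0
t 9.4 tcp [ 433.2 -412.2  132.8] w 29.8 F 20.0 | psi 90 q6 -2 turn [-0.    -0.    -0.004] shift cm [39.52 13.98  0.28] nrows 1 9
```

```bash
python3 -m handwheel '[[[4.4,1.55,0],[0,0,0]],[[4.4,1.55,0],[0,0,0]],[[4.4,1.55,0],[0,0,0]],[[4.4,1.55,0],[0,0,0]],[[4.4,1.55,0],[0,0,0]],[[4.4,1.55,0],[0,0,0]],[[4.4,1.55,0],[0,0,0]],[[4.4,1.55,0],[0,0,0]],[[4.3,1.55,0],[0,0,0]],[[0,0,0],[0,0,0]],[[0,0,0],[0,0,0]]]' ; python3 plan.py 573 -17 -9 90
```

```text
clock: 10.82
eef_pos: [0.5734, -0.018, 0.1331]
eef_rot: [0.708, 0.706, -0.0, 0.0]
ft_force: [-0.1, -0.7, -0.8]
gripper_width: 0.0298
gripper_force: 20.0
t 10.8 tcp [573.4 -18.  133.1] w 29.8 F 20.0 | psi 90 q6 -2 turn [-0.     0.    -0.003] shift cm [ 0.1  -0.04 14.21] nrows 1 3
```

```bash
python3 -m handwheel '[[[0,0,4],[0,0,0]],[[0,0,4],[0,0,0]],[[0,0,4],[0,0,0]],[[0,0,2.2],[0,0,0]],[[0,0,0],[0,0,0]],[[0,0,0],[0,0,0]]]'; python3 -m handwheel '[[[0,0,0],[0,0,0]],[[0,0,0],[0,0,0]],[[0,0,0],[0,0,0]],[[0,0,-2],[0,0,0]],[[0,0,-4],[0,0,0]],[[0,0,-5],[0,0,0]],[[0,0,-5],[0,0,0]],[[0,0,0],[0,0,0]]]' 0.0 20; python3 ign.py; python3 plan.py 560 -416 80 -57
```

```text
clock: 11.58
eef_pos: [0.574, -0.0186, -0.0078]
eef_rot: [0.708, 0.706, 0.0, 0.0]
ft_force: [0.1, -0.8, -0.5]
gripper_width: 0.0298
gripper_force: 20.0
clock: 12.58
eef_pos: [0.5774, -0.0184, 0.1583]
eef_rot: [0.708, 0.706, 0.003, 0.005]
ft_force: [-0.6, -0.6, -0.4]
gripper_width: 0.0458
gripper_force: 0.0
ign 86 [560.9, -415.6, 47.7, 34.3, -56.1, 25.7, 374.0]
ign 66 [576.3, -16.6, 88.9, 87.8, 67.8, 26.8, 1078.0]
ign 161 [444.1, 53.4, 47.1, 33.5, -53.3, 26.0, 320.0]
ign 126 [438.6, -52.1, 50.2, 32.3, 72.9, 25.9, 301.0]
t 12.7 tcp [573.9 -17.6 152.5] w 46.0 F 0.0 | psi 123 q6 -70 turn [ 0.002  0.001 -0.578] shift cm [-32.65 -22.86   7.25] nrows 4 9
```

First igniter is in. Next is the one at (438,-52).

```bash
python3 plan.py 438.5 -52 -17 73.7
```

```text
t 12.7 tcp [573.9 -17.6 152.5] w 46.0 F 0.0 | psi 74 q6 10 turn [0.002 0.    0.283] shift cm [ -7.1  -12.03  16.95] nrows 2 5
```

```bash
python3 -m handwheel '[[[0,0,0],[0,0,0.142]],[[0,0,0],[0,0,0.141]],[[-2.4,-4,0],[0,0,0]],[[-2.4,-4,0],[0,0,0]],[[-2.3,-4,2],[0,0,0]],[[0,0,4],[0,0,0]],[[0,0,4],[0,0,0]],[[0,0,0],[0,0,0]],[[0,0,0],[0,0,0]]]' 0.3; python3 plan.py 438.5 -52 -17 73.7
```

```text
clock: 13.8
eef_pos: [0.4387, -0.0521, 0.0519]
eef_rot: [0.8, 0.6, 0.0, 0.0]
ft_force: [0.6, -1.0, 0.3]
gripper_width: 0.0596
gripper_force: 0.0
t 13.8 tcp [438.7 -52.1  51.9] w 59.6 F 0.0 | psi 74 q6 10 turn [ 0. -0. -0.] shift cm [ 0.   -0.02  6.89] nrows 1 2
```

```bash
python3 -m handwheel '[[[0,0,3.5],[0,0,0]],[[0,0,2.4],[0,0,0]],[[0,0,1],[0,0,0]],[[0,0,0],[0,0,0]],[[0,0,0],[0,0,0]]]'; python3 -m handwheel '[[[0,0,0],[0,0,0]],[[0,0,0],[0,0,0]],[[0,0,0],[0,0,0]],[[0,0,0],[0,0,0]],[[0,0,0],[0,0,0]],[[0,0,-3],[0,0,0]],[[0,0,-4],[0,0,0]],[[0,0,-4],[0,0,0]],[[0,0,-4],[0,0,0]],[[0,0,0],[0,0,-0.142]],[[0,0,0],[0,0,-0.141]],[[0,0,0],[0,0,0]]]' -1 20; python3 plan.py 573 31 130 90
```

```text
clock: 14.42
eef_pos: [0.4398, -0.0525, -0.0163]
eef_rot: [0.8, 0.6, 0.001, 0.001]
ft_force: [-0.2, -0.6, -0.4]
gripper_width: 0.06
gripper_force: 0.0
clock: 15.92
eef_pos: [0.4383, -0.0519, 0.132]
eef_rot: [0.708, 0.706, -0.0, -0.0]
ft_force: [-0.5, 0.8, -1.0]
gripper_width: 0.0299
gripper_force: 20.0
t 15.9 tcp [438.3 -51.9 132. ] w 29.9 F 20.0 | psi 90 q6 3 turn [-0.    -0.    -0.004] shift cm [ 8.29 13.47  0.2 ] nrows 1 4
```

```bash
python3 -m handwheel '[[[2.1,3.35,0],[0,0,0]],[[2.1,3.35,0],[0,0,0]],[[2.1,3.35,0],[0,0,0]],[[2.2,3.35,0],[0,0,0]],[[0,0,0],[0,0,0]],[[0,0,4],[0,0,0]],[[0,0,4],[0,0,0]],[[0,0,4],[0,0,0]],[[0,0,2.2],[0,0,0]],[[0,0,0],[0,0,0]],[[0,0,0],[0,0,0]]]'; python3 -m handwheel '[[[0,0,0],[0,0,0]],[[0,0,0],[0,0,0]],[[0,0,0],[0,0,0]],[[0,0,-2],[0,0,0]],[[0,0,-4],[0,0,0]],[[0,0,-5],[0,0,0]],[[0,0,-5],[0,0,0]],[[0,0,0],[0,0,0]]]' 0.0 20; python3 ign.py; python3 plan.py 444 53.3 -17 -55
```

```text
clock: 17.3
eef_pos: [0.5727, 0.0323, -0.0089]
eef_rot: [0.708, 0.706, 0.0, 0.0]
ft_force: [0.2, 0.0, -1.0]
gripper_width: 0.0302
gripper_force: 20.0
clock: 18.3
eef_pos: [0.5765, 0.0323, 0.1572]
eef_rot: [0.708, 0.706, 0.003, 0.005]
ft_force: [1.0, -1.0, 0.0]
gripper_width: 0.046
gripper_force: 0.0
ign 86 [560.2, -416.2, 48.3, 32.7, -54.1, 25.8, 378.0]
ign 160 [444.1, 53.0, 46.4, 33.9, -58.1, 26.0, 322.0]
ign 148 [576.1, 10.5, 88.4, 88.1, -4.3, 27.5, 1269.0]
t 18.4 tcp [573.   32.7 151.5] w 45.9 F 0.0 | psi 125 q6 -28 turn [ 0.002  0.001 -0.613] shift cm [ 9.09 -9.38 16.85] nrows 4 5
```

```bash
python3 -m handwheel '[[[0,0,0],[0,0,-0.15]],[[0,0,0],[0,0,-0.15]],[[0,0,0],[0,0,-0.15]],[[0,0,0],[0,0,-0.15]],[[3,-3.1,0],[0,0,0]],[[3,-3.1,0],[0,0,0]],[[3,-3.1,2],[0,0,0]],[[0,0,4],[0,0,0]],[[0,0,4],[0,0,0]],[[0,0,0],[0,0,0]],[[0,0,0],[0,0,0]]]' 0.3; python3 plan.py 444 53.2 -17 -56
```

```text
clock: 19.77
eef_pos: [0.4454, 0.0547, 0.0509]
eef_rot: [0.467, 0.884, 0.0, 0.0]
ft_force: [-0.0, -0.7, -0.7]
gripper_width: 0.0597
gripper_force: 0.0
t 19.8 tcp [445.4  54.7  50.9] w 59.7 F 0.0 | psi 124 q6 -27 turn [0.    0.    0.005] shift cm [-0.05 -0.2   6.79] nrows 1 2
```

```bash
python3 -m handwheel '[[[0,-0.2,3.4],[0,0,0]],[[0,0,2.4],[0,0,0]],[[0,0,1],[0,0,0]],[[0,0,0],[0,0,0]],[[0,0,0],[0,0,0]]]'; python3 -m handwheel '[[[0,0,0],[0,0,0]],[[0,0,0],[0,0,0]],[[0,0,0],[0,0,0]],[[0,0,0],[0,0,0]],[[0,0,0],[0,0,0]],[[0,0,-3],[0,0,0]],[[0,0,-4],[0,0,0]],[[0,0,-4],[0,0,0]],[[0,0,-4],[0,0,0]],[[0,0,0],[0,0,0]]]' -1 20;python3 -m handwheel '[[[0,0,0],[0,0,0.15]],[[0,0,0],[0,0,0.15]],[[0,0,0],[0,0,0.15]],[[0,0,0],[0,0,0.14]],[[0,0,0],[0,0,0]]]'; python3 plan.py 609 -17 130 90
```

```text
clock: 20.4
eef_pos: [0.4448, 0.0534, -0.0164]
eef_rot: [0.467, 0.884, 0.0, 0.001]
ft_force: [0.1, -0.3, 0.1]
gripper_width: 0.0597
gripper_force: 0.0
clock: 21.65
eef_pos: [0.4459, 0.0533, 0.1353]
eef_rot: [0.467, 0.884, 0.001, 0.003]
ft_force: [0.6, 0.2, -1.2]
gripper_width: 0.0302
gripper_force: 20.0
clock: 22.28
eef_pos: [0.4422, 0.0538, 0.1305]
eef_rot: [0.704, 0.71, -0.001, -0.001]
ft_force: [-0.5, 1.0, -1.2]
gripper_width: 0.0293
gripper_force: 20.0
t 22.3 tcp [442.2  53.8 130.5] w 29.3 F 20.0 | psi 90 q6 -2 turn [-0.003 -0.     0.009] shift cm [-7.08 16.68  0.05] nrows 1 4
```

```bash
python3 -m handwheel '[[[-1.8,4.2,0],[0,0,0]],[[-1.8,4.2,0],[0,0,0]],[[-1.8,4.2,0],[0,0,0]],[[-1.7,4.2,0],[0,0,0]],[[0,0,0],[0,0,0]],[[0,0,0],[0,0,0]],[[0,0,4],[0,0,0]],[[0,0,4],[0,0,0]],[[0,0,3.6],[0,0,0]],[[0,0,0],[0,0,0]],[[0,0,0],[0,0,0]]]'; python3 -m handwheel '[[[0,0,0],[0,0,0]],[[0,0,0],[0,0,0]],[[0,0,0],[0,0,0]],[[0,0,-4],[0,0,0]],[[0,0,-5],[0,0,0]],[[0,0,-5],[0,0,0]],[[0,0,0],[0,0,0]]]' 0.0 20; python3 ign.py; python3 plan.py 560 -416 130 -56
```

```text
clock: 23.65
eef_pos: [0.6127, -0.0159, 0.0181]
eef_rot: [0.704, 0.71, 0.001, 0.001]
ft_force: [0.4, -0.2, -1.0]
gripper_width: 0.0298
gripper_force: 20.0
clock: 24.52
eef_pos: [0.6156, -0.0168, 0.1622]
eef_rot: [0.704, 0.71, 0.003, 0.004]
ft_force: [0.9, 0.1, 0.7]
gripper_width: 0.0459
gripper_force: 0.0
ign 86 [560.9, -414.9, 46.5, 34.4, -57.2, 25.9, 378.0]
ign 207 [595.5, 10.9, 89.0, 87.4, -78.0, 29.3, 1233.0]
t 24.6 tcp [612.1 -16.1 156.4] w 45.9 F 0.0 | psi 124 q6 -71 turn [ 0.     0.    -0.585] shift cm [-30.25 -26.68   2.64] nrows 4 9
```

```bash
python3 -m handwheel '[[[0,0,0],[0,0,-0.147]],[[0,0,0],[0,0,-0.146]],[[0,0,0],[0,0,-0.146]],[[0,0,0],[0,0,-0.146]],[[-4,-3.5,0],[0,0,0]],[[-4,-3.5,0],[0,0,0]],[[-4,-3.5,0],[0,0,0]],[[-4,-3.5,0],[0,0,0]]]' 0.3; python3 -m handwheel '[[[-4,-3.5,0],[0,0,0]],[[-4,-3.5,0],[0,0,0]],[[-4,-3.5,0.6],[0,0,0]],[[-2.2,-2.1,2],[0,0,0]],[[0,0,4],[0,0,0]],[[0,0,4],[0,0,0]],[[0,0,0],[0,0,0]],[[0,0,0],[0,0,0]]]'; python3 plan.py 560.5 -415.5 -17 -56
```

```text
clock: 25.62
eef_pos: [0.5836, -0.2278, 0.1536]
eef_rot: [0.47, 0.883, 0.0, -0.002]
ft_force: [0.3, 0.4, 0.1]
gripper_width: 0.0597
gripper_force: 0.0
clock: 26.62
eef_pos: [0.5604, -0.4152, 0.0508]
eef_rot: [0.47, 0.883, -0.0, 0.0]
ft_force: [-0.2, -1.4, 0.7]
gripper_width: 0.0596
gripper_force: 0.0
t 26.6 tcp [ 560.4 -415.2   50.8] w 59.6 F 0.0 | psi 124 q6 -71 turn [ 0.  0. -0.] shift cm [-0.03 -0.01  6.78] nrows 1 2
```

```bash
python3 - <<'E'
from h import *
g=np.load("last.npz"); W=g["W"]
q=W[(W[:,0]>.35)&(W[:,0]<.9)&(W[:,1]<-.42)&(W[:,1]>-.9)&(W[:,2]>.05)&(W[:,2]<.3)]
for a in np.arange(-.6,-.42,.02):
    k=q[(q[:,1]>a)&(q[:,1]<=a+.02)]
    if len(k): print(a.round(2),len(k),k.min(0).round(3),k.max(0).round(3))
E
```

```text
-0.6 1864 [ 0.498 -0.6    0.05 ] [ 0.727 -0.58   0.164]
-0.58 1979 [ 0.507 -0.58   0.05 ] [ 0.723 -0.56   0.164]
-0.56 1468 [ 0.595 -0.56   0.05 ] [ 0.719 -0.54   0.164]
-0.54 8 [ 0.709 -0.54   0.055] [ 0.715 -0.538  0.158]
-0.44 368 [ 0.65  -0.434  0.05 ] [ 0.9   -0.42   0.093]
```

Clear of the box.

```bash
python3 -m handwheel '[[[0,0,3.4],[0,0,0]],[[0,0,2.4],[0,0,0]],[[0,0,1],[0,0,0]],[[0,0,0],[0,0,0]],[[0,0,0],[0,0,0]]]'; python3 -m handwheel '[[[0,0,0],[0,0,0]],[[0,0,0],[0,0,0]],[[0,0,0],[0,0,0]],[[0,0,0],[0,0,0]],[[0,0,0],[0,0,0]],[[0,0,-3],[0,0,0]],[[0,0,-4],[0,0,0]],[[0,0,-4],[0,0,0]],[[0,0,-4],[0,0,0]],[[0,0,0],[0,0,0]]]' -1 20;python3 -m handwheel '[[[0,0,0],[0,0,0.15]],[[0,0,0],[0,0,0.15]],[[0,0,0],[0,0,0.15]],[[0,0,0],[0,0,0.143]],[[0,0,0],[0,0,0]]]'; python3 plan.py 609 31 135 90
```

```text
clock: 27.25
eef_pos: [0.561, -0.4159, -0.0163]
eef_rot: [0.47, 0.883, -0.0, 0.001]
ft_force: [0.1, -0.1, 0.2]
gripper_width: 0.0599
gripper_force: 0.0
clock: 28.5
eef_pos: [0.5621, -0.417, 0.1367]
eef_rot: [0.47, 0.883, -0.001, 0.004]
ft_force: [0.6, 0.1, -0.2]
gripper_width: 0.0297
gripper_force: 20.0
clock: 29.12
eef_pos: [0.5593, -0.4142, 0.1298]
eef_rot: [0.707, 0.708, 0.0, -0.002]
ft_force: [0.3, 0.1, -1.7]
gripper_width: 0.0295
gripper_force: 20.0
t 29.1 tcp [ 559.3 -414.2  129.8] w 29.5 F 20.0 | psi 90 q6 3 turn [-0.002 -0.003  0.002] shift cm [44.52  4.97 -0.52] nrows 1 9
```

```bash
python3 -m handwheel '[[[5,0,-0.5],[0,0,0]],[[5,0.6,0],[0,0,0]],[[5,0.6,0],[0,0,0]],[[5,0.6,0],[0,0,0]],[[5,0.6,0],[0,0,0]],[[5,0.6,0],[0,0,0]],[[5,0.7,0],[0,0,0]],[[5,0.7,0],[0,0,0]],[[4.6,0.6,0],[0,0,0]],[[0,0,0],[0,0,0]],[[0,0,0],[0,0,0]]]'; python3 plan.py 609 32 15 90
```

```text
clock: 30.5
eef_pos: [0.6097, 0.0304, 0.1365]
eef_rot: [0.706, 0.708, -0.001, -0.0]
ft_force: [0.2, 0.3, -0.7]
gripper_width: 0.0302
gripper_force: 20.0
t 30.5 tcp [609.7  30.4 136.5] w 30.2 F 20.0 | psi 90 q6 3 turn [-0.001  0.     0.002] shift cm [ 0.16 -0.07 12.15] nrows 1 3
```

```bash
python3 -m handwheel '[[[0.2,0,4],[0,0,0]],[[0,0,4],[0,0,0]],[[0,0,4],[0,0,0]],[[0,0,0],[0,0,0]],[[0,0,0],[0,0,0]]]'; python3 -m handwheel '[[[0,0,0],[0,0,0]],[[0,0,0],[0,0,0]],[[0,0,0],[0,0,0]],[[0,0,-4],[0,0,0]],[[0,0,-5],[0,0,0]],[[0,0,-5],[0,0,0]],[[0,0,0],[0,0,0]],[[-5,-4,0],[0,0,0]],[[-5,-4,0],[0,0,0]],[[-5,-2,0],[0,0,0]],[[0,0,0],[0,0,0]]]' 0.0 20; cat > cov.py <<'E'
from loc import *
W,C=scan(k=2); 
w=(C.min(1)>120)|(C.max(1)<60)
Q=W[(W[:,2]>.006)&(W[:,2]<.017)&(C.min(1)>120)&(W[:,0]>.38)&(W[:,0]<.64)&(W[:,1]>-.36)&(W[:,1]<-.1)]
print("cover",rect(Q)); c=np.array(rect(Q)[:2])/1000; H=top(W,c,.05,.036,.048); print("handle",rect(H))
Q=top(W,(.591,.007),.068,.0,.08); print("in housing z pct",np.percentile(Q[:,2],[5,50,95,99.5]).round(3))
E
python3 ign.py; python3 cov.py; python3 - <<'E'
from h import *
p=np.vstack([cv2.resize(grab("scene")[0][210:300,260:360],(500,450)),]); cv2.imwrite("pics/hs.png",p[...,::-1])
E
```

```text
clock: 31.12
eef_pos: [0.6114, 0.0318, 0.0189]
eef_rot: [0.707, 0.707, 0.001, 0.001]
ft_force: [0.8, 0.5, -0.5]
gripper_width: 0.03
gripper_force: 20.0
clock: 32.5
eef_pos: [0.5104, -0.1171, 0.1563]
eef_rot: [0.709, 0.705, -0.001, -0.001]
ft_force: [0.5, 0.1, 0.8]
gripper_width: 0.0459
gripper_force: 0.0
ign 263 [595.2, 9.5, 89.6, 86.7, -13.6, 30.5, 1218.0]
cover [501.0, -226.4, 169.3, 166.7, 89.5, 12.1, 7424.0]
handle [500.3, -227.0, 60.8, 17.3, -25.4, 41.2, 434.0]
in housing z pct [0.024 0.029 0.033 0.035]
```

View pics/hs.png

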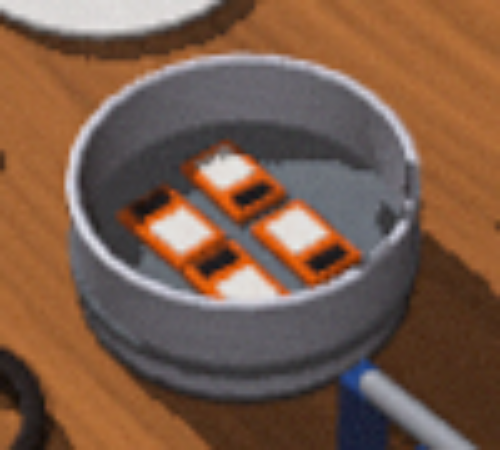

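All four igniters lie flat in the housing: crop (240,180), (180,225), (305,235) and (240,270). Now the cover.

```bash
python3 plan.py 500.5 -226.7 60 -25.5
```

```text
t 32.9 tcp [ 512.5 -113.6  157.1] w 46.1 F 0.0 | psi 154 q6 -89 turn [-0.    -0.    -1.124] shift cm [ -3.79 -10.72   9.71] nrows 7 3
```

```bash
python3 -m handwheel '[[[0,0,0],[0,0,-0.16]],[[0,0,0],[0,0,-0.16]],[[0,0,0],[0,0,-0.16]],[[0,0,0],[0,0,-0.16]],[[0,0,0],[0,0,-0.16]],[[0,0,0],[0,0,-0.16]],[[0,0,0],[0,0,-0.164]],[[-1.3,-3.6,2],[0,0,0]],[[-1.3,-3.6,4],[0,0,0]],[[-1.2,-3.5,3.7],[0,0,0]],[[0,0,0],[0,0,0]],[[0,0,0],[0,0,0]]]' 0.0; python3 cov.py;  python3 plan.py 500.5 -226.7 -6 -25.5
```

```text
clock: 34.35
eef_pos: [0.5009, -0.227, 0.061]
eef_rot: [0.221, 0.975, 0.0, 0.0]
ft_force: [0.1, 0.2, 0.0]
gripper_width: 0.0462
gripper_force: 0.0
cover [500.4, -226.9, 168.2, 166.3, 87.0, 12.1, 6973.0]
handle [500.1, -226.4, 61.0, 17.9, -26.2, 41.2, 408.0]
in housing z pct [0.025 0.029 0.033 0.035]
t 34.5 tcp [ 501.3 -227.2   61.7] w 46.1 F 0.0 | psi 154 q6 -89 turn [-0.     0.002 -0.   ] shift cm [0.09 0.01 6.77] nrows 1 2
```

```bash
python3 -m handwheel '[[[0.1,0,3.4],[0,0,0]],[[0,0,2.2],[0,0,0]],[[0,0,1.1],[0,0,0]],[[0,0,0],[0,0,0]],[[0,0,0],[0,0,0]]]'; python3 -m handwheel '[[[0,0,0],[0,0,0]],[[0,0,0],[0,0,0]],[[0,0,0],[0,0,0]],[[0,0,0],[0,0,0]],[[0,0,0],[0,0,0]],[[0,0,0],[0,0,0]],[[0,0,0],[0,0,0]],[[0,0,-2],[0,0,0]],[[0,0,-4],[0,0,0]],[[0,0,-4],[0,0,0]],[[0,0,-2],[0,0,0]],[[0,0,0],[0,0,0]]]' -1 45; python3 plan.py 590.7 6.6 115 -25.5
```

```text
clock: 35.17
eef_pos: [0.5002, -0.2277, -0.0055]
eef_rot: [0.221, 0.975, -0.0, 0.001]
ft_force: [-0.7, 0.6, -0.6]
gripper_width: 0.0458
gripper_force: 0.0
clock: 36.67
eef_pos: [0.4999, -0.228, 0.1143]
eef_rot: [0.222, 0.975, -0.001, 0.001]
ft_force: [0.1, 0.7, -3.7]
gripper_width: 0.0136
gripper_force: 45.0
t 36.7 tcp [ 499.9 -228.   114.3] w 13.6 F 45.0 | psi 154 q6 -64 turn [-0.001  0.003 -0.002] shift cm [ 1.9  25.08 -0.07] nrows 1 6
```

```bash
python3 -m handwheel '[[[0.3,4,0],[0,0,0]],[[0.3,4.2,0],[0,0,0]],[[0.3,4.2,0],[0,0,0]],[[0.3,4.2,0],[0,0,0]],[[0.3,4.2,0],[0,0,0]],[[0.4,4.2,0],[0,0,0]],[[0,0,0],[0,0,0]],[[0,0,0],[0,0,0]],[[0,0,0],[0,0,0]]]'; python3 - <<'E'
from loc import *
W,C=scan(k=1)
s=monitor.observe(); print(s["eef_pos"],s["gripper_width"])
z0=np.median(W[(np.hypot(*(W[:,:2]-s["eef_pos"][:2]).T)<.08)&(C.min(1)>120)&(W[:,2]>.09)&(W[:,2]<.15)][:,2]); print("cover top z",z0)
Q=W[(np.hypot(*(W[:,:2]-[.591,.007]).T)<.11)&(abs(W[:,2]-z0)<.006)&(C.min(1)>110)]; print("cover",rect(Q),circ(Q[np.hypot(*(Q[:,:2]-[.591,.007]).T)>.078]))
A=np.c_[Q[:,:2]-Q[:,:2].mean(0),np.ones(len(Q))]; print("tilt rad",np.linalg.lstsq(A,Q[:,2],rcond=None)[0])
E
python3 plan.py 590.7 6.6 115 -25.5
```

```text
clock: 37.8
eef_pos: [0.5894, 0.0054, 0.1125]
eef_rot: [0.222, 0.975, -0.0, -0.001]
ft_force: [-0.3, 0.2, -2.5]
gripper_width: 0.0135
gripper_force: 45.0
[0.58980475 0.00549387 0.11303729] 0.013589286798352761
cover top z 0.13123065567525005
cover [590.2, 3.8, 168.3, 166.3, 32.3, 131.2, 3346.0] ([590.1, 5.5], np.float64(81.1), 568)
tilt rad [-0.00286659 -0.00169078  0.13113616]
t 37.9 tcp [589.8   5.5 113. ] w 13.6 F 45.0 | psi 154 q6 -64 turn [-0.    -0.    -0.003] shift cm [-0.03  0.14 -0.2 ] nrows 1 1
```

```bash
python3 -m handwheel '[[[0,0.15,2],[0,0,0]],[[0,0,2],[0,0,0]],[[0,0,1],[0,0,0]],[[0,0,0.4],[0,0,0]],[[0,0,0],[0,0,0]],[[0,0,0.2],[0,0,0]],[[0,0,0.2],[0,0,0]],[[0,0,0],[0,0,0]],[[0,0,0.2],[0,0,0]],[[0,0,0],[0,0,0]],[[0,0,0],[0,0,0]]]'; python3 plan.py 590.7 6.6 115 -25.5
```

```text
clock: 39.28
eef_pos: [0.5908, 0.0078, 0.0533]
eef_rot: [0.222, 0.975, -0.0, -0.0]
ft_force: [-0.8, -0.4, -2.2]
gripper_width: 0.0134
gripper_force: 45.0
t 39.3 tcp [590.8   7.8  53.3] w 13.4 F 45.0 | psi 154 q6 -64 turn [-0.    -0.    -0.002] shift cm [-0.05 -0.11 -6.17] nrows 1 2
```

Still carrying the weight, so I'll lower gently until there is contact.

```bash
python3 -m handwheel '[[[0,0,0.2],[0,0,0]],[[0,0,0],[0,0,0]],[[0,0,0],[0,0,0]],[[0,0,0],[0,0,0]]]'
```

```text
clock: 39.78
eef_pos: [0.5911, 0.0077, 0.0526]
eef_rot: [0.221, 0.975, -0.0, 0.0]
ft_force: [-3.8, -0.0, 5.0]
gripper_width: 0.0136
gripper_force: 45.0
```

Contact at the expected height, with the support force now up on the tool. Releasing, lifting and checking.

```bash
python3 -m handwheel '[[[0,0,0],[0,0,0]],[[0,0,0],[0,0,0]],[[0,0,0],[0,0,0]],[[0,0,0],[0,0,0]],[[0,0,-2],[0,0,0]],[[0,0,-4],[0,0,0]],[[0,0,-5],[0,0,0]],[[0,-4,0],[0,0,0]],[[0,-5,0],[0,0,0]],[[0,-5,0],[0,0,0]],[[0,-5,0],[0,0,0]],[[0,0,0],[0,0,0]]]' 0.0; cat > cs.py <<'E'
from loc import *
W,C=scan(k=2)
Q=W[(np.hypot(*(W[:,:2]-[.591,.007]).T)<.11)&(W[:,2]>.06)&(W[:,2]<.082)&(C.min(1)>110)]; print("cover",rect(Q))
A=np.c_[Q[:,:2]-Q[:,:2].mean(0),np.ones(len(Q))]; print("tilt,z",np.linalg.lstsq(A,Q[:,2],rcond=None)[0].round(4),np.percentile(Q[:,2],[2,50,98]).round(4))
E
python3 cs.py
```

```text
clock: 41.28
eef_pos: [0.5081, -0.1664, 0.163]
eef_rot: [0.224, 0.975, -0.001, 0.001]
ft_force: [-0.3, 0.5, 0.6]
gripper_width: 0.0461
gripper_force: 0.0
cover [593.5, 6.9, 169.7, 163.8, 79.6, 71.3, 7879.0]
tilt,z [0.0003 0.002  0.0712] [0.0674 0.0713 0.0742]
```

The cover is seated and level: its top is at 71 mm with tilt under 0.002. Next I measure the stand and the LED modules and plan the lean. I'll grip each slab with the tool tilted back, then place it with the tool tilted forward, which respects the wrist range.

```bash
cat > lean.py <<'E'
import sys; from loc import *
def Rt(psi,th): return R.from_euler("z",psi,degrees=True)*R.from_euler("x",180,degrees=True)*R.from_euler("y",th,degrees=True)
def go(p,psi,th):
    s=monitor.observe(); R0=R.from_quat(s["eef_rot"]); T=Rt(psi,th); rv=(R0.inv()*T).as_rotvec()
    print("t %.1f tcp"%s["clock"],(s["eef_pos"]*1000).round(1),"->",np.round(p,1),"w %.1f F %.1f"%(s["gripper_width"]*1000,s["gripper_force"]),"q",s["qpos"].round(2),"turn",rv.round(3),"shift after cm",(T.inv().apply(np.array(p)/1000-s["eef_pos"])*100).round(2),
      "shift before", (R0.inv().apply(np.array(p)/1000-s["eef_pos"])*100).round(2))
# psi has tool x pointing back at the robot (slab yaw+180): forward tilt = negative th
B=27.; LEAN=63.; SG=75.; D=23.1
def grasp(cx,cy,yaw,up=0):
    a=np.radians(yaw); G=np.array([cx+(SG-70)*np.cos(a),cy+(SG-70)*np.sin(a),7.]); T=Rt(yaw+180,B)
    return G+D*T.apply([0,0,1])-up*T.apply([0,0,1]),yaw+180,B
def place(ox,oy,syaw,ys,xf=-58,zf=2,lean=LEAN,up=0):
    l=np.radians(lean); u=np.array([np.cos(l),0,np.sin(l)]); n=np.array([-np.sin(l),0,np.cos(l)])
    G=np.array([xf,ys,zf])+SG*u+7*n; T=Rt(syaw+180,B-lean); S=R.from_euler("z",syaw,degrees=True)
    return S.apply(G)+[ox,oy,0]+D*T.apply([0,0,1])-up*T.apply([0,0,1]),syaw+180,B-lean
E
python3 - <<'E'
from lean import *
W,C=scan(k=3)
for c in ((.424,.207),(.445,.332)): print("led",rect(top(W,c,.085,.009,.022)))
Q=W[(W[:,2]>.1)&(W[:,2]<.112)&(W[:,0]>.6)&(W[:,0]<.67)&(W[:,1]>.17)&(W[:,1]<.41)]
f=np.polyfit(Q[:,1],Q[:,0],1); r=Q[:,0]-np.polyval(f,Q[:,1]); k=abs(r)<.008; f=np.polyfit(Q[k,1],Q[k,0],1); print("rail x(y)",f,"yaw",np.degrees(np.arctan(-f[0])),r.std(),np.percentile(Q[:,2],[50,99]))
b=(C[:,2].astype(int)>1.4*C[:,0])&(C[:,2]>50)
Q=W[b&(W[:,0]<.61)&(W[:,0]>.55)&(W[:,1]>.13)&(W[:,1]<.46)&(W[:,2]<.03)]
g=np.polyfit(Q[:,1],Q[:,0],1); print("bar",g,len(Q),np.percentile(Q[:,2],[5,50,95]),"x at y .29:",np.polyval(f,.29),np.percentile(Q[:,0]-np.polyval(g,Q[:,1]),[5,95])+np.polyval(g,.29))
Q=W[(W[:,2]>.1)&(W[:,2]<.112)&(W[:,0]>.55)&(W[:,0]<.7)&(W[:,1]>.1)&(W[:,1]<.5)]; print("rail y ext",np.percentile(Q[:,1],[.5,1,99,99.5]))
Q=W[b&(W[:,2]>.02)&(W[:,2]<.09)&(W[:,0]>.58)&(W[:,0]<.66)&(W[:,1]>.1)&(W[:,1]<.5)];print("posts",np.histogram(Q[:,1],20))
E
```

```text
led [424.6, 207.4, 141.9, 65.8, 1.5, 14.3, 5265.0]
led [445.7, 332.1, 141.8, 65.0, 5.0, 14.1, 6182.0]
rail x(y) [-0.079817    0.65799412] yaw 4.563502872067423 0.003293141351967728 [0.10462804 0.10841648]
bar [-0.09254895  0.61793931] 2003 [0.00309226 0.01103546 0.01367314] x at y .29: 0.634847191191463 [0.58520579 0.59459982]
rail y ext [0.14564195 0.14997776 0.43042841 0.43233652]
posts (array([388, 352,   0,   0,   0,   0,   0,   0,   0,   0,   0,   0,   0,
         0,   0,   0,   0,   0,   9, 147]), array([0.1377598 , 0.15268974, 0.16761968, 0.18254962, 0.19747956,
       0.2124095 , 0.22733944, 0.24226938, 0.25719932, 0.27212926,
       0.2870592 , 0.30198914, 0.31691908, 0.33184902, 0.34677896,
       0.3617089 , 0.37663884, 0.39156879, 0.40649873, 0.42142867,
       0.43635861]))
```

```bash
python3 -c "
from lean import *
go(*grasp(424.6,207.4,1.2,up=90))"
```

```text
t 41.8 tcp [ 508.9 -162.9  161.3] -> [460.  208.1  66.6] w 45.8 F 0.0 q [-0.54  0.08  1.75  0.    1.32 -1.66] turn [ 0.11   0.462 -0.458] shift after cm [-0.63 37.2  10.3 ] shift before [20.41 31.37  9.47]
```

```bash
python3 -m handwheel '[[[2.6,3.9,0],[0,0,0]],[[2.6,3.9,0],[0,0,0]],[[2.6,3.9,0],[0,0,0]],[[2.6,3.9,0],[0,0,0]],[[2.5,3.9,0],[0,0,0]],[[2.5,3.9,0],[0,0,0]],[[2.5,4,0],[0,0,0]],[[2.5,4,0],[0,0,0]],[[0,0,0],[0.027,0.116,-0.115]],[[0,0,0],[0.027,0.116,-0.115]],[[0,0,0],[0.027,0.116,-0.115]],[[0,0,0],[0.027,0.116,-0.115]]]' 1 20;  python3 -m handwheel '[[[0,0,0],[0,0,0]],[[0,0,0],[0,0,0]]]'; python3 -c "
from lean import *
go(*grasp(424.6,207.4,1.2,up=40))"
```

```text
clock: 43.28
eef_pos: [0.4608, 0.2078, 0.1616]
eef_rot: [-0.013, 0.972, -0.001, -0.235]
ft_force: [0.2, 0.3, -0.2]
gripper_width: 0.0918
gripper_force: 0.0
clock: 43.52
eef_pos: [0.4602, 0.208, 0.1615]
eef_rot: [-0.01, 0.972, -0.001, -0.233]
ft_force: [-0.2, 0.7, 0.1]
gripper_width: 0.0919
gripper_force: 0.0
t 43.5 tcp [460.2 208.  161.5] -> [437.3 207.7  22.1] w 91.9 F 0.0 q [ 0.14  0.41  1.43  0.06  1.77 -1.45] turn [0.002 0.001 0.   ] shift after cm [-4.280e+00  1.000e-02  1.347e+01] shift before [-4.27 -0.02 13.47]
```

```bash
python3 -m handwheel '[[[-1.4,0,4.5],[0,0,0]],[[-1.4,0,4.5],[0,0,0]],[[-1.5,0,4.5],[0,0,0]],[[0,0,0],[0,0,0]],[[0,0,0],[0,0,0]]]'; python3 -c "
from lean import *
go(*grasp(424.6,207.4,1.2,up=0))"
```

```text
clock: 44.15
eef_pos: [0.4388, 0.208, 0.0239]
eef_rot: [-0.011, 0.973, -0.001, -0.232]
ft_force: [1.3, -0.6, 0.5]
gripper_width: 0.0919
gripper_force: 0.0
t 44.1 tcp [438.8 208.   23.9] -> [419.1 207.3 -13.6] w 91.9 F 0.0 q [ 0.15  0.52  1.57  0.06  1.51 -1.46] turn [0.003 0.003 0.001] shift after cm [ 0.05 -0.03  4.24] shift before [ 0.07 -0.04  4.23]
```

```bash
python3 -m handwheel '[[[0,0,2],[0,0,0]],[[0,0,1.2],[0,0,0]],[[0,0,0.8],[0,0,0]],[[0,0,0],[0,0,0]],[[0,0,0],[0,0,0]]]'; python3 -m handwheel '[[[0,0,0],[0,0,0]],[[0,0,0],[0,0,0]],[[0,0,0],[0,0,0]],[[0,0,0],[0,0,0]],[[0,0,0],[0,0,0]],[[0,0,0],[0,0,0]],[[0,0,0],[0,0,0]]]' -1 45;  python3 -c "
from lean import *
go(*grasp(424.6,207.4,1.2,up=0))"
```

```text
clock: 44.78
eef_pos: [0.4198, 0.2074, -0.0136]
eef_rot: [-0.011, 0.972, -0.001, -0.233]
ft_force: [0.2, 0.5, 0.1]
gripper_width: 0.0921
gripper_force: 0.0
clock: 45.65
eef_pos: [0.4191, 0.2075, -0.0141]
eef_rot: [-0.011, 0.972, -0.001, -0.234]
ft_force: [1.0, 1.9, -0.7]
gripper_width: 0.0593
gripper_force: 45.0
t 45.6 tcp [419.1 207.5 -14.1] -> [419.1 207.3 -13.6] w 59.3 F 45.0 q [ 0.15  0.55  1.63  0.06  1.43 -1.46] turn [ 0.002 -0.001  0.002] shift after cm [ 0.03 -0.02 -0.04] shift before [ 0.03 -0.02 -0.04]
```

```bash
python3 -m handwheel '[[[1,0,-2],[0,0,0]],[[1.8,0,-3.6],[0,0,0]],[[1.8,0,-3.6],[0,0,0]],[[1.8,0,-3.6],[0,0,0]],[[0,0,0],[0,0,0]],[[0,0,0],[0,0,0]]]';  python3 -c "
from lean import *
p=place(634.9,289.5,4.8,-42,xf=-68,zf=45)
print(p)
go(*p)"
```

```text
clock: 46.4
eef_pos: [0.4194, 0.2067, 0.1274]
eef_rot: [-0.011, 0.972, -0.002, -0.235]
ft_force: [-0.3, 0.4, -2.6]
gripper_width: 0.0591
gripper_force: 45.0
(array([611.89787529, 245.42063929,  96.31513024]), 184.8, -36.0)
t 46.4 tcp [419.4 206.7 127.4] -> [611.9 245.4  96.3] w 59.1 F 45.0 q [ 0.15  0.35  1.58  0.06  1.68 -1.45] turn [-0.003 -1.102 -0.066] shift after cm [-13.95   2.25  13.98] shift before [-18.62   3.45  -6.05]
```

```bash
python3 -m handwheel '[[[-4.2,1.3,-2.1],[0,0,0]],[[-4.2,1.3,-2.1],[0,0,0]],[[-4.2,1.2,-2.1],[0,0,0]],[[0,0,0],[0,-0.157,-0.0095]],[[0,0,0],[0,-0.157,-0.0095]],[[0,0,0],[0,-0.157,-0.0095]],[[0,0,0],[0,-0.157,-0.0095]],[[0,0,0],[0,-0.157,-0.0095]],[[0,0,0],[0,-0.157,-0.0095]],[[0,0,0],[0,-0.157,-0.0095]],[[0,0,0],[0,0,0]],[[0,0,0],[0,0,0]]]';  python3 -c "
from lean import *
p=place(634.9,289.5,4.8,-42,xf=-68,zf=45)
go(*p)"
```

```text
clock: 47.9
eef_pos: [0.5611, 0.248, 0.128]
eef_rot: [-0.04, 0.951, 0.012, 0.307]
ft_force: [0.3, 1.1, -1.9]
gripper_width: 0.059
gripper_force: 45.0
t 47.9 tcp [561.1 248.  128. ] -> [611.9 245.4  96.3] w 59.0 F 45.0 q [ 0.29 -0.08  2.12 -0.25  0.5  -1.18] turn [-0.002 -0.003  0.002] shift after cm [-2.22 -0.68  5.53] shift before [-2.24 -0.67  5.52]
```

```bash
python3 -m handwheel '[[[-1.1,-0.3,2.7],[0,0,0]],[[-1.1,-0.4,2.8],[0,0,0]],[[0,0,0],[0,0,0]],[[0,0,0],[0,0,0]]]';  cat > slab.py <<'E'
from lean import *
def slab(y0,y1,cams=("scene","side"),save=None):
    W,C=scan(cams,k=1)
    S=R.from_euler("z",4.8,degrees=True).inv(); L=S.apply(W-[.6349,.2895,0])*1000
    for nm,(a,b) in {"slab":(y0,y1)}.items():
        m=(L[:,0]>-110)&(L[:,0]<60)&(L[:,1]>a-45)&(L[:,1]<b+45)&(L[:,2]>5)&(L[:,2]<190)
        Q=L[m];c=C[m].astype(int)
        w=(c.min(1)>120)|((c[:,1]>c[:,0]*1.3)&(c[:,1]>50)) 
        Q=Q[w]; 
        print(len(Q),"stand-frame pct",np.percentile(Q,[1,50,99],axis=0).round(0).tolist())
        k=(Q[:,1]>a-32)&(Q[:,1]<b+32)
        A=np.c_[Q[k][:,[2,1]],np.ones(k.sum())]; f=np.linalg.lstsq(A,Q[k][:,0],rcond=None)[0]
        r=Q[k][:,0]-A@f; j=abs(r)<6; f=np.linalg.lstsq(A[j],Q[k][j][:,0],rcond=None)[0]
        print("front face x=%.3f z + %.3f y + %.1f  lean %.1f"%(*f,np.degrees(np.arctan(1/f[0]))), "on-face",j.sum(),"pct",np.percentile(Q[k][j],[1,50,99],axis=0).round(0).tolist())
if __name__=="__main__": slab(float(sys.argv[1]),float(sys.argv[1]))
E
python3 slab.py -42; python3 - <<'E'
from lean import *
go(*place(634.9,289.5,4.8,-42,xf=-58,zf=4))
p=grab("side")[0]; cv2.imwrite("pics/l0.png",cv2.resize(p[90:230,260:460],(800,560))[...,::-1])
E
```

```text
clock: 48.4
eef_pos: [0.6121, 0.2452, 0.0974]
eef_rot: [-0.04, 0.95, 0.012, 0.309]
ft_force: [0.2, 0.2, -3.1]
gripper_width: 0.0595
gripper_force: 45.0
816 stand-frame pct [[-74.0, -84.0, 10.0], [-12.0, -49.0, 108.0], [3.0, 1.0, 175.0]]
front face x=0.207 z + 0.174 y + -38.0  lean 78.3 on-face 250 pct [[-47.0, -74.0, 10.0], [-12.0, -53.0, 170.0], [-5.0, -18.0, 175.0]]
t 48.5 tcp [611.4 245.5  97.5] -> [621.9 246.3  55.3] w 59.6 F 45.0 q [ 0.25  0.08  2.02 -0.24  0.42 -1.21] turn [-0.001  0.     0.002] shift after cm [ 1.63 -0.01  4.03] shift before [1.63 0.   4.03]
```

View pics/l0.png

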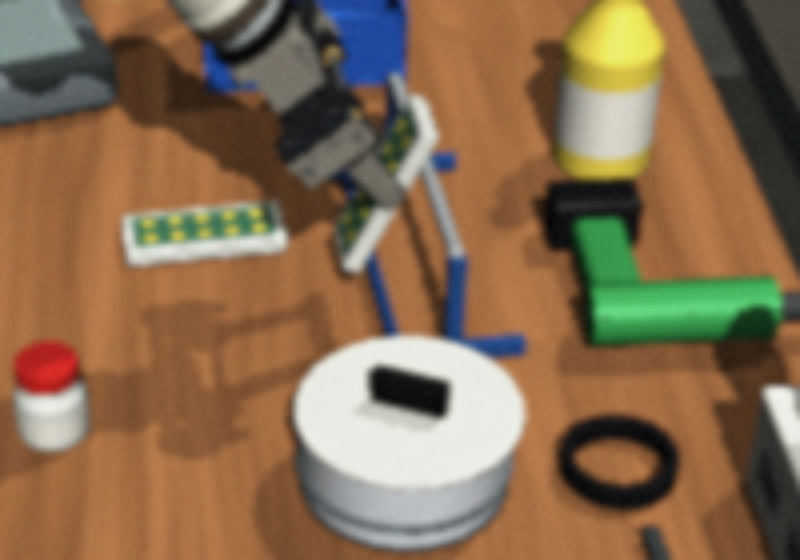

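The module is held at a lean of about 60° in front of the rail (crop foot (350,265), top (425,105)). Lowering it.

```bash
python3 -m handwheel '[[[0.8,0,2],[0,0,0]],[[0.8,0,2],[0,0,0]],[[0,0,0],[0,0,0]],[[0,0,0],[0,0,0]],[[0,0,0],[0,0,0]]]'; python3 -c "
from lean import *
go(*place(634.9,289.5,4.8,-42,xf=-58,zf=0))"; python3 slab.py -42
```

```text
clock: 49.18
eef_pos: [0.6215, 0.2461, 0.0554]
eef_rot: [-0.04, 0.95, 0.012, 0.309]
ft_force: [0.3, -0.5, -3.3]
gripper_width: 0.0593
gripper_force: 45.0
t 49.2 tcp [621.5 246.1  55.4] -> [621.9 246.3  51.3] w 59.3 F 45.0 q [ 0.25  0.18  2.01 -0.3   0.34 -1.16] turn [-0.001 -0.     0.002] shift after cm [0.22 0.01 0.35] shift before [0.22 0.01 0.35]
552 stand-frame pct [[-65.0, -86.0, 11.0], [-4.0, -60.0, 126.0], [4.0, -16.0, 134.0]]
front face x=0.499 z + -0.067 y + -69.7  lean 63.5 on-face 295 pct [[-61.0, -74.0, 13.0], [-3.0, -52.0, 129.0], [3.0, -16.0, 134.0]]
```

```bash
python3 -m handwheel '[[[0.2,0,-0.05],[0,0,0]],[[0.1,0,0.05],[0,0,0]],[[0.1,0,0.1],[0,0,0]],[[0,0,0],[0,0,0]],[[0,0,0],[0,0,0]]]';  python3 -m handwheel '[[[0.1,0,0.1],[0,0,0]],[[0,0,0],[0,0,0]],[[0,0,0],[0,0,0]]]'; python3 -c "
from lean import *
go(*place(634.9,289.5,4.8,-42,xf=-61,zf=0))"
```

```text
clock: 49.9
eef_pos: [0.6199, 0.246, 0.0528]
eef_rot: [-0.041, 0.95, 0.012, 0.31]
ft_force: [0.6, -0.7, 4.6]
gripper_width: 0.0595
gripper_force: 45.0
clock: 50.28
eef_pos: [0.6202, 0.2461, 0.0526]
eef_rot: [-0.041, 0.95, 0.012, 0.31]
ft_force: [-6.4, -3.1, 14.3]
gripper_width: 0.0594
gripper_force: 45.0
t 50.3 tcp [620.2 246.1  52.6] -> [618.9 246.   51.3] w 59.4 F 45.0 q [ 0.25  0.19  2.02 -0.31  0.33 -1.14] turn [-0.001  0.003  0.002] shift after cm [0.18 0.01 0.03] shift before [0.18 0.01 0.03]
```

```bash
python3 -m handwheel '[[[0,0,0],[0,0,0]],[[0,0,0],[0,0,0]],[[0,0,0],[0,0,0]],[[0,0,0],[0,0,0]],[[0,0,0],[0,0,0]]]' 0.5 20; python3 -m handwheel '[[[0,0,-2],[0,0,0]],[[0,0,-3],[0,0,0]],[[0,0,-4],[0,0,0]],[[0,0,-5],[0,0,0]],[[0,0,-5],[0,0,0]],[[0,0,0],[0,0,0]]]'; python3 slab.py -42; python3 - <<'E'
from lean import *
go(*grasp(445.7,332.1,5,up=90))
p=grab("side")[0]; cv2.imwrite("pics/l1.png",cv2.resize(p[90:210,260:460],(800,480))[...,::-1])
E
```

```text
clock: 50.9
eef_pos: [0.6184, 0.2457, 0.0498]
eef_rot: [-0.041, 0.95, 0.012, 0.308]
ft_force: [0.2, 0.6, -0.8]
gripper_width: 0.069
gripper_force: 0.0
clock: 51.65
eef_pos: [0.5084, 0.2377, 0.2091]
eef_rot: [-0.041, 0.949, 0.013, 0.312]
ft_force: [0.7, -0.1, 0.8]
gripper_width: 0.0691
gripper_force: 0.0
609 stand-frame pct [[-66.0, -86.0, 10.0], [-6.0, -60.0, 118.0], [3.0, -16.0, 131.0]]
front face x=0.535 z + -0.079 y + -74.4  lean 61.9 on-face 312 pct [[-65.0, -74.0, 8.0], [-5.0, -53.0, 126.0], [3.0, -15.0, 131.0]]
t 51.8 tcp [507.3 236.7 203.8] -> [480.9 335.2  66.6] w 68.8 F 0.0 q [ 0.3  -0.35  2.18 -0.2   0.71 -1.25] turn [-0.002  1.099 -0.003] shift after cm [-4.65 10.04 13.03] shift before [ 9.5  10.06 10.03]
```

View pics/l1.png

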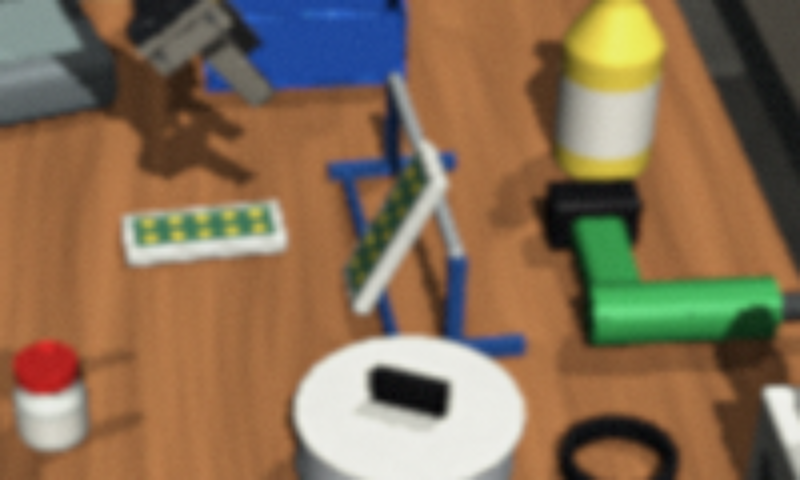

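Led0 leans properly: foot at crop (360,305) on the bench before the bar, top at (430,165) past the rail. Now led1.

```bash
python3 -m handwheel '[[[0,3.3,0],[0,0,0]],[[0,3.4,0],[0,0,0]],[[0,3.3,0],[0,0,0]],[[0,0,0],[0,0.157,0]],[[0,0,0],[0,0.157,0]],[[0,0,0],[0,0.157,0]],[[0,0,0],[0,0.157,0]],[[0,0,0],[0,0.157,0]],[[0,0,0],[0,0.157,0]],[[0,0,0],[0,0.157,0]],[[0,0,0],[0,0,0]],[[0,0,0],[0,0,0]]]' 1; python3 -c "
from lean import *
W,C=scan()
r=rect(top(W,(.445,.332),.085,.009,.022)); print(r)
go(*grasp(445.7,332.1,5,up=40))"
```

```text
clock: 53.3
eef_pos: [0.4986, 0.3363, 0.2026]
eef_rot: [-0.041, 0.971, -0.011, -0.233]
ft_force: [0.4, 0.0, -0.1]
gripper_width: 0.092
gripper_force: 0.0
[444.9, 332.1, 143.8, 64.3, 5.9, 14.1, 2181.0]
t 53.4 tcp [498.6 336.8 205.1] -> [458.3 333.2  22.1] w 91.6 F 0.0 q [ 0.33  0.61  1.07  0.12  1.92 -1.31] turn [-0.001  0.003 -0.003] shift after cm [-4.71 -0.   18.14] shift before [-4.66  0.02 18.16]
```

```bash
python3 -m handwheel '[[[-1.2,0,4.5],[0,0,0]],[[-1.2,0,4.5],[0,0,0]],[[-1.2,0,4.5],[0,0,0]],[[-1.1,0,4.6],[0,0,0]],[[0,0,0],[0,0,0]],[[0,0,0],[0,0,0]]]'; python3 -c "
from lean import *
go(*grasp(445.5,332.1,5,up=0))"
```

```text
clock: 54.15
eef_pos: [0.4603, 0.3333, 0.024]
eef_rot: [-0.041, 0.972, -0.01, -0.231]
ft_force: [-0.2, 1.0, 1.1]
gripper_width: 0.0919
gripper_force: 0.0
t 54.1 tcp [460.3 333.3  24. ] -> [440.  331.6 -13.6] w 91.9 F 0.0 q [ 0.34  0.69  1.32  0.11  1.59 -1.34] turn [ 0.     0.004 -0.003] shift after cm [0.11 0.01 4.27] shift before [0.13 0.01 4.27]
```

```bash
python3 -m handwheel '[[[0.1,0,2],[0,0,0]],[[0,0,1.2],[0,0,0]],[[0,0,0.8],[0,0,0]],[[0,0,0],[0,0,0]],[[0,0,0],[0,0,0]]]'; python3 -m handwheel '[[[0,0,0],[0,0,0]],[[0,0,0],[0,0,0]],[[0,0,0],[0,0,0]],[[0,0,0],[0,0,0]],[[0,0,0],[0,0,0]],[[0,0,0],[0,0,0]],[[0,0,0],[0,0,0]]]' -1 45;  python3 -m handwheel '[[[1,0,-2],[0,0,0]],[[1.8,0,-3.6],[0,0,0]],[[1.8,0,-3.6],[0,0,0]],[[1.8,0,-3.6],[0,0,0]],[[0,0,0],[0,0,0]],[[0,0,0],[0,0,0]]]';python3 -c "
from lean import *
go(*place(634.9,289.5,4.8,44,xf=-68,zf=45))"
```

```text
clock: 54.78
eef_pos: [0.4399, 0.3308, -0.0141]
eef_rot: [-0.041, 0.971, -0.011, -0.233]
ft_force: [-1.1, -0.2, 0.2]
gripper_width: 0.0919
gripper_force: 0.0
clock: 55.65
eef_pos: [0.4397, 0.3309, -0.0141]
eef_rot: [-0.041, 0.971, -0.011, -0.233]
ft_force: [0.3, 1.8, 0.5]
gripper_width: 0.0595
gripper_force: 45.0
clock: 56.4
eef_pos: [0.4403, 0.3308, 0.1281]
eef_rot: [-0.041, 0.971, -0.011, -0.234]
ft_force: [-0.5, 0.2, -3.2]
gripper_width: 0.0594
gripper_force: 45.0
t 56.4 tcp [440.3 330.8 128.1] -> [604.7 331.1  96.3] w 59.4 F 45.0 q [ 0.35  0.53  1.33  0.12  1.74 -1.31] turn [-3.000e-03 -1.101e+00  1.000e-03] shift after cm [-11.39  -1.34  12.2 ] shift before [-16.04  -1.35  -4.63]
```

```bash
python3 -m handwheel '[[[-3.6,-0.4,-1.8],[0,0,0]],[[-3.6,-0.4,-1.8],[0,0,0]],[[-3.5,-0.4,-1.8],[0,0,0]],[[0,0,0],[0,-0.157,0]],[[0,0,0],[0,-0.157,0]],[[0,0,0],[0,-0.157,0]],[[0,0,0],[0,-0.157,0]],[[0,0,0],[0,-0.157,0]],[[0,0,0],[0,-0.157,0]],[[0,0,0],[0,-0.157,0]],[[0,0,0],[0,0,0]],[[0,0,0],[0,0,0]]]';python3 -c "
from lean import *
go(*place(634.9,289.5,4.8,44,xf=-68,zf=45))"
```

```text
clock: 57.9
eef_pos: [0.5619, 0.3293, 0.1284]
eef_rot: [-0.04, 0.951, 0.012, 0.307]
ft_force: [0.8, 0.5, -1.3]
gripper_width: 0.0594
gripper_force: 45.0
t 57.9 tcp [561.9 329.3 128.4] -> [604.7 331.1  96.3] w 59.4 F 45.0 q [ 0.46  0.05  1.98 -0.42  0.56 -0.89] turn [-0.002 -0.003  0.002] shift after cm [-1.57 -0.18  5.11] shift before [-1.59 -0.17  5.11]
```

```bash
python3 -m handwheel '[[[-0.8,-0.1,2.5],[0,0,0]],[[-0.8,-0.1,2.6],[0,0,0]],[[0,0,0],[0,0,0]],[[0,0,0],[0,0,0]]]';python3 -c "
from lean import *
go(*place(634.9,289.5,4.8,44,xf=-61,zf=5))"
```

```text
clock: 58.4
eef_pos: [0.6054, 0.331, 0.0977]
eef_rot: [-0.04, 0.95, 0.012, 0.309]
ft_force: [-0.7, 0.2, -3.2]
gripper_width: 0.0595
gripper_force: 45.0
t 58.4 tcp [605.4 331.   97.7] -> [611.7 331.7  56.3] w 59.5 F 45.0 q [ 0.43  0.19  1.91 -0.44  0.49 -0.9 ] turn [-0.002 -0.     0.001] shift after cm [1.92 0.02 3.72] shift before [1.92 0.03 3.72]
```

```bash
python3 -m handwheel '[[[1,0,1.9],[0,0,0]],[[0.9,0,1.8],[0,0,0]],[[0,0,0],[0,0,0]],[[0.15,0,0.2],[0,0,0]],[[0,0,0],[0,0,0]],[[0,0,0],[0,0,0]]]';python3 -m handwheel '[[[0.1,0,0.1],[0,0,0]],[[0,0,0],[0,0,0]],[[0,0,0],[0,0,0]]]';python3 -c "
from lean import *
go(*place(634.9,289.5,4.8,44,xf=-61,zf=0))"
```

```text
clock: 59.15
eef_pos: [0.6108, 0.3316, 0.0539]
eef_rot: [-0.04, 0.95, 0.012, 0.309]
ft_force: [0.6, -0.1, -2.6]
gripper_width: 0.0593
gripper_force: 45.0
clock: 59.52
eef_pos: [0.6111, 0.3317, 0.0526]
eef_rot: [-0.041, 0.95, 0.012, 0.309]
ft_force: [0.9, 0.3, 1.8]
gripper_width: 0.0595
gripper_force: 45.0
t 59.5 tcp [611.1 331.7  52.6] -> [611.7 331.7  51.3] w 59.5 F 45.0 q [ 0.42  0.28  1.91 -0.52  0.4  -0.81] turn [-0.001  0.001  0.002] shift after cm [ 0.03 -0.    0.14] shift before [ 0.03 -0.    0.14]
```

Touching the bench (force reversed). Releasing and withdrawing.

```bash
python3 -m handwheel '[[[0,0,0],[0,0,0]],[[0,0,0],[0,0,0]],[[0,0,0],[0,0,0]],[[0,0,0],[0,0,0]],[[0,0,0],[0,0,0]]]' 0.5 20; python3 -m handwheel '[[[0,0,-2],[0,0,0]],[[0,0,-3],[0,0,0]],[[0,0,-4],[0,0,0]],[[0,0,-5],[0,0,0]],[[0,0,-5],[0,0,0]],[[0,0,0],[0,0,0]]]'; python3 slab.py -42; python3 slab.py 44; python3 cs.py; python3 - <<'E'
from lean import *
p=grab("side")[0]; q=grab("scene")[0]; cv2.imwrite("pics/l2.png",np.hstack([cv2.resize(p[90:210,280:430],(400,320)),cv2.resize(q[240:400,290:490],(400,320))])[...,::-1])
W,C=scan(); k=(C[:,0]>110)&(C[:,1]<60)
Q=top(W[k],(.66,-.24),.06,.07,.13); print("knob",Q.mean(0).round(4),Q.min(0).round(3),Q.max(0).round(3))
g=grab("wrist")
E
```

```text
clock: 60.15
eef_pos: [0.6102, 0.3313, 0.0515]
eef_rot: [-0.041, 0.95, 0.012, 0.308]
ft_force: [0.1, 0.4, -0.2]
gripper_width: 0.069
gripper_force: 0.0
clock: 60.9
eef_pos: [0.4998, 0.3238, 0.2105]
eef_rot: [-0.041, 0.949, 0.014, 0.312]
ft_force: [0.1, -0.0, -0.3]
gripper_width: 0.069
gripper_force: 0.0
612 stand-frame pct [[-67.0, -85.0, 10.0], [-6.0, -60.0, 117.0], [3.0, -14.0, 131.0]]
front face x=0.549 z + -0.101 y + -77.3  lean 61.2 on-face 319 pct [[-62.0, -74.0, 12.0], [-5.0, -50.0, 126.0], [2.0, -14.0, 131.0]]
586 stand-frame pct [[-67.0, 7.0, 12.0], [-5.0, 30.0, 124.0], [4.0, 71.0, 130.0]]
front face x=0.593 z + -0.089 y + -73.3  lean 59.4 on-face 361 pct [[-68.0, 12.0, 12.0], [-4.0, 37.0, 125.0], [3.0, 71.0, 130.0]]
cover [592.9, 6.8, 168.6, 168.5, -72.5, 71.3, 8488.0]
tilt,z [0.0012 0.0015 0.0712] [0.0675 0.0712 0.0743]
knob [ 0.6527 -0.2407  0.1049] [ 0.639 -0.253  0.093] [ 0.664 -0.227  0.113]
```

View pics/l2.png

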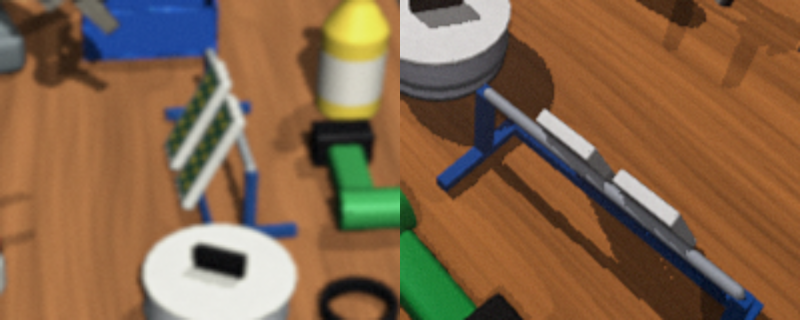

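Both modules lean side by side: left half with feet at (185,200)/(175,165), right half with tops past the rail at (565,135) and (645,195). Everything else is done, so now the lever (knob at 0.653, -0.241, 0.105).

```bash
python3 -m handwheel '[[[0,0,-2],[0,0.157,0]],[[0,0,0],[0,0.157,0]],[[0,0,0],[0,0.157,0]],[[0,0,0],[0,0.157,0.084]],[[0,0,0],[0,0,0]],[[0,0,0],[0,0,0]]]' -1; python3 -c "
from lean import *
go([590,-240.7,190],180,0)"
```

```text
clock: 62.3
eef_pos: [0.4869, 0.3214, 0.2212]
eef_rot: [-0.001, 1.0, 0.002, 0.0]
ft_force: [-0.4, -0.4, -0.9]
gripper_width: 0.0107
gripper_force: 0.0
t 62.3 tcp [486.9 321.4 221.2] -> [ 590.  -240.7  190. ] w 10.7 F 0.0 q [ 0.37  0.16  1.54  0.    1.44 -1.2 ] turn [0.004 0.    0.002] shift after cm [-10.31 -56.21   3.12] shift before [-10.19 -56.24   2.9 ]
```

```bash
python3 -m handwheel '[[[0,-4.7,0],[0,0,0]],[[0,-4.7,0],[0,0,0]],[[0,-4.7,0],[0,0,0]],[[-1,-4.7,0],[0,0,0]],[[-1,-4.7,0],[0,0,0]],[[-1,-4.7,0],[0,0,0]],[[-1,-4.7,0],[0,0,0]],[[-1,-4.7,0.5],[0,0,0]],[[-1,-4.7,0.5],[0,0,0]],[[-1,-4.7,0.5],[0,0,0]],[[-1,-4.6,0.5],[0,0,0]],[[-1,-4.6,0.5],[0,0,0]]]'; python3 -m handwheel '[[[0,0,0],[0,0,0]],[[0,0,0],[0,0,0]]]'; python3 -c "
from lean import *
go([600,-240.7,66],180,0)"
```

```text
clock: 63.8
eef_pos: [0.5776, -0.2407, 0.1949]
eef_rot: [-0.001, 1.0, 0.001, 0.001]
ft_force: [1.0, 0.3, 0.7]
gripper_width: 0.0002
gripper_force: 0.0
clock: 64.05
eef_pos: [0.5774, -0.239, 0.1946]
eef_rot: [-0.001, 1.0, 0.002, -0.0]
ft_force: [0.4, -0.6, -0.1]
gripper_width: 0.0007
gripper_force: 0.0
t 64.0 tcp [ 577.4 -239.   194.6] -> [ 600.  -240.7   66. ] w 0.7 F 0.0 q [-0.59  0.29  1.44  0.    1.41 -2.16] turn [ 0.004 -0.     0.002] shift after cm [-2.26 -0.17 12.86] shift before [-2.26 -0.22 12.86]
```

```bash
python3 -m handwheel '[[[-0.7,-0.2,4],[0,0,0]],[[-0.7,0,4],[0,0,0]],[[-0.8,0,4.8],[0,0,0]],[[0,0,0],[0,0,0]],[[-1.5,0,0],[0,0,0]],[[-1.5,0,0],[0,0,0]],[[-1.5,0,0],[0,0,0]],[[-1.5,0,0],[0,0,0]],[[-1.5,0,0],[0,0,0]],[[-1.5,0,0],[0,0,0]],[[-0.7,0,0],[0,0,0]],[[0,0,0],[0,0,0]]]'; cat > knob.py <<'E'
from lean import *
W,C=scan(k=2); k=(C[:,0]>110)&(C[:,1]<60)
Q=W[k&(W[:,0]>.6)&(W[:,0]<.78)&(abs(W[:,1]+.24)<.04)&(W[:,2]>.07)&(W[:,2]<.14)]; print("knob",Q.mean(0).round(4),Q.min(0).round(3),Q.max(0).round(3),len(Q))
E
python3 knob.py
```

```text
clock: 65.55
eef_pos: [0.6959, -0.2415, 0.069]
eef_rot: [-0.001, 1.0, 0.002, -0.001]
ft_force: [-7.1, 1.3, 5.8]
gripper_width: 0.0004
gripper_force: 3.6
knob [ 0.725  -0.2344  0.1012] [ 0.716 -0.244  0.093] [ 0.733 -0.227  0.108] 88
```

```bash
python3 -m handwheel '[[[-0.4,0,0],[0,0,0]],[[0,0,0],[0,0,0]],[[0,0,0],[0,0,0]]]';python3 -m handwheel '[[[-0.3,0,0],[0,0,0]],[[0,0,0],[0,0,0]],[[0,0,0],[0,0,0]]]'; python3 knob.py
```

```text
clock: 66.12
eef_pos: [0.6964, -0.2415, 0.0688]
eef_rot: [-0.001, 1.0, 0.002, -0.005]
ft_force: [-18.2, 1.7, 11.0]
gripper_width: 0.0003
gripper_force: 8.9
clock: 66.5
eef_pos: [0.6967, -0.2416, 0.0688]
eef_rot: [-0.001, 1.0, 0.003, -0.008]
ft_force: [-26.6, 2.8, 16.3]
gripper_width: 0.0004
gripper_force: 13.4
knob [ 0.7257 -0.2344  0.101 ] [ 0.717 -0.247  0.093] [ 0.733 -0.225  0.108] 91
```

The lever is firmly on its stop: the force rises without motion. Backing off and doing a final check.

```bash
python3 -m handwheel '[[[3,0,0],[0,0,0]],[[4,0,0],[0,0,0]],[[4,0,-2],[0,0,0]],[[0,0,-5],[0,0,0]],[[0,0,-5],[0,0,0]],[[0,0,0],[0,0,0]],[[0,0,0],[0,0,0]]]'; python3 knob.py; python3 cs.py; python3 slab.py -42; python3 slab.py 44; python3 -c "
from h import *
cv2.imwrite('pics/fin.png',grab('scene')[0][...,::-1])"
```

```text
clock: 67.58
eef_pos: [0.5938, -0.2421, 0.1871]
eef_rot: [-0.001, 1.0, 0.002, 0.0]
ft_force: [0.5, 0.1, -0.8]
gripper_width: 0.0003
gripper_force: 0.0
knob [ 0.7207 -0.2401  0.101 ] [ 0.706 -0.252  0.09 ] [ 0.733 -0.226  0.11 ] 254
cover [592.9, 7.5, 167.2, 165.4, -7.8, 71.3, 6614.0]
tilt,z [ 0.0008 -0.0007  0.0712] [0.0682 0.0713 0.074 ]
312 stand-frame pct [[-9.0, -86.0, 102.0], [-1.0, -49.0, 126.0], [4.0, -15.0, 131.0]]
front face x=-0.267 z + 0.022 y + 32.3  lean -75.0 on-face 277 pct [[-8.0, -72.0, 102.0], [-2.0, -46.0, 126.0], [4.0, -15.0, 131.0]]
420 stand-frame pct [[-45.0, 8.0, 62.0], [-3.0, 35.0, 125.0], [4.0, 71.0, 130.0]]
front face x=0.390 z + -0.039 y + -49.7  lean 68.7 on-face 260 pct [[-19.0, 13.0, 87.0], [-2.0, 42.0, 126.0], [3.0, 71.0, 130.0]]
```

View pics/fin.png

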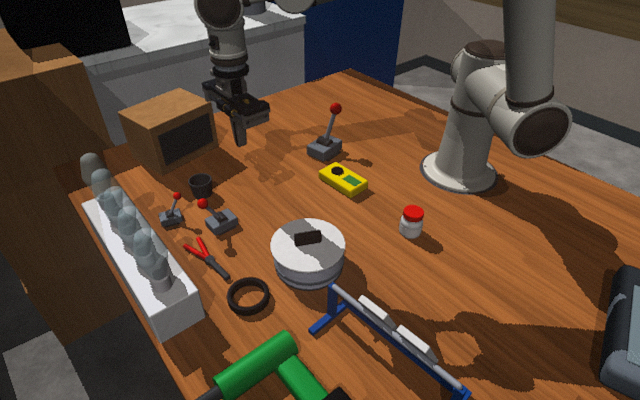

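The final picture shows the cover seated at (308,245), both modules leaning at (372,307) and (413,340), the middle lever thrown over with its knob at (203,203), and the distractors in place.

```bash
python3 -c "
from plant import job
print(job.job_done())"
```

```text
the job is handed in; nothing more can be done
None
```

I handed the job in at about 68 s: all four igniters are in the housing, the cover is seated and level, both LED modules lean side by side on the rail, and the middle-sized lever was pushed to its end stop last; `job_done()` returned no verdict.

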